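# Load the red bit in the bench chuck and tighten it

### The job

Load the red bit from the bit rack in the bench chuck: draw it out by its shank, the only part that shows, lay it down to take it again by its square body, and slide it shank first all the way to the bottom of the open chuck, over the rest. Then turn the spoked sleeve clockwise, seen from the front, until the three jaws grip the shank firmly and hold the bit straight, and let go. Leave the other bits and everything else on the table where they are.

Things in the scene. Friction and masses are not known exactly. Their poses are not given: they have to be found in the camera images.
- bit_red_center (a point): THE BIT TO LOAD: centre of its red square body, 80 mm long, 14 x 14 mm. Own x runs along the bit to its point: body x = -40..40 mm; steel shank, 9 mm round, x = -90..-40, same axis; cone point x = 40..52. Starts level in the rack, axis 27 mm above the table, shank out towards the robot; only the shank and 2 to 14 mm of body show. About 70 g, balances at x = -11 mm; lies flat, axis 7 mm up
- bit_red_shank (a point): free end of the red bit's shank, on its axis
- bit_blue_center (a point): leave alone: bit in the rack with a blue body, else the same as the red one; centre of its body
- bit_green_center (a point): leave alone: bit in the rack with a green body, else the same as the red one; centre of its body
- rack_mouth (a point): middle of the open face, 29 mm up, of the bit rack: black block, clear roof, fixed, 96 mm deep, 132 wide, 42 high. x points into the rack, z up. Channels along x at y = -40, 0, 40 mm, each 20 mm wide, floor 20 and roof 38 mm above the table, hold the bits in any order. A bit comes out only straight along -x until its point passes the mouth
- chuck_mouth (a point): centre of the front face of the fixed bench chuck, on its level axis, 90 mm above the table. x points INTO the chuck, y to its left seen from the front, z up. Nose radius 26 mm. Open jaws (30 mm long, fronts flush with this face) leave a hole of 9 to 10 mm radius. Sleeve, radius 32 mm, x = 8..28 mm. Blue headstock, 64 mm wide, 118 tall, from x = 54 mm. Foot 80 mm wide, 12 thick
- chuck_bottom (a point): centre of the flat bottom of the chuck's bore, 38 mm behind the mouth, where a fully inserted shank ends; axes as for the mouth
- rest_top (a point): middle of the top of the rest, an upright steel blade whose middle stands 78 mm in front of the chuck's mouth and carries the bit while it is loaded: flat top 82 mm above the table (8 mm below the chuck axis), 24 mm long, only 8 mm wide, so that fingers holding the bit pass on both sides of it. With the jaws open the bit lies on it and its shank sags 4 to 6 mm on to the lower jaw
- sleeve (a joint): turn of the sleeve, rad: 0 open, grows clockwise seen from the front (top goes to the chuck's right, -y), end stop 2.95. Drives all three jaws, 2.3 mm inward per rad: they meet the shank at about 2.4 to 2.5 and grip it firmly from about 2.75. Needs about 3 N at a knob, more as it tightens; stays within 0.1 of where it is left. Starts at 0 to 0.4
- tool_wallet: flat black tool wallet lying open on the table, fixed, 198 mm (along its x) by 554 mm (along its y), its top firm and level, 7.2 mm above the table; origin at the middle of its underside
- jaw_low: lower jaw (origin on the chuck axis)
- jaw_left: upper left jaw (origin on the chuck axis)
- jaw_right: upper right jaw (origin on the chuck axis)
- spoke0 (a point): centre of the black ball (15 mm) on the end of one of the sleeve's four 7 mm thick spokes, 58 mm from the chuck axis and 18 mm behind the mouth; at sleeve = 0 it stands 45 degrees from straight up towards the chuck's left (+y); the others follow every 90 degrees. Can be pinched from above with the fingers closing along the chuck axis and swung round
- ipa_bottle: bystander, leave alone: white wash bottle with red spout, standing, 44 mm round, 134 mm tall; origin at the middle of its underside
- flux_tin: bystander, leave alone: yellow round tin, 47 mm round, 23 mm high; origin at the middle of its underside
- snips_blue: bystander, leave alone: blue-handled side cutters lying flat, 127 x 44 x 13 mm (length along its x); origin at the middle of its underside
- solder_spool: bystander, leave alone: spool of solder standing on its flange, about 55 x 74 x 42 mm; origin at the middle of its underside
- torch: bystander, leave alone: grey pocket torch standing on its head, 43 mm round, 122 mm tall; origin at the middle of its underside
- fuse_box: bystander, leave alone: small red and white carton, 35 x 59 x 23 mm (length along its y); origin at the middle of its underside
- multimeter_green: bystander, leave alone: dark green multimeter lying on its back, fixed, 192 x 96 x 64 mm (length along its x); origin at the middle of its underside

How it is judged:
On the way, in this order (a step that is already met when the one before it is completed fails the run):
1. the red bit has been drawn right out of the rack (x of bit_red_center in the frame of rack_mouth below -0.052 m), for 0.1 s.
2. the red bit is laid down and let go: it lies still more than 60 mm from where it started and not yet home in the chuck, with no finger touching it (contact force between the fingers and bit_red below 0.05 N and distance of bit_red_center from where it was at the start of the episode above 0.06 m and linear speed of bit_red below 0.03 m/s and distance between bit_red_shank and chuck_bottom above 0.03 m), for 0.1 s.
3. the red bit's shank stands within 8 mm of the bottom of the chuck while the jaws are still open (sleeve below 2.0 rad) (x of bit_red_shank in the frame of chuck_bottom above -0.008 m and distance between bit_red_shank and chuck_bottom below 0.014 m and value of joint sleeve below 2 rad), for 0.2 s.
At the end, for the whole second after the job is handed in: The red bit is in the chuck shank first, the end of its shank within 8 mm of the bore's bottom, its axis within 0.10 rad of the chuck's, all three jaws pressing on it with more than 4 N (sleeve past 2.4 rad), bit and sleeve at rest (x of bit_red_shank in the frame of chuck_bottom above -0.008 m and horizontal distance between bit_red_shank and chuck_bottom below 0.009 m and angle between the x axis of bit_red_center and the x axis of chuck_mouth, either way round below 0.1 rad and x of bit_red_center in the frame of chuck_bottom below -0.08 m and value of joint sleeve above 2.4 rad and contact force between each of jaw_low, jaw_left, jaw_right and bit_red above 4 N and linear speed of bit_red below 0.02 m/s and velocity of joint sleeve below 0.05 rad/s); the robot touches nothing.
It fails at once if the blue or the green bit is shifted by more than 15 mm (distance of any of bit_blue_center, bit_green_center from where it was at the start of the episode above 0.015 m).
It fails at once if one of the loose bystanders is shifted by more than 20 mm (distance of any of ipa_bottle, flux_tin, snips_blue, solder_spool, torch, fuse_box from where it was at the start of the episode above 0.02 m).
It also fails if it takes over 72 s, if anything falls off the work surface, if the arm or the gripper's body presses on something with over 40 N, if the wrist force passes 120 N, or if a joint passes its speed limit or range.

### The arm

A 7-joint arm with a two-finger parallel gripper is mounted at the origin on the work surface; the furniture and walls round the work are solid. World frame = base frame: x ahead of the robot, y to its left, z up, the work surface at z = 0. Lengths are in m, angles in rad, forces in N, time in s.
With the tool pointing down it reaches from about 0.425 to 0.875 m from the base axis. Payload 4.7 kg.
Tool frame: the origin (TCP) lies midway between the tips of the shut fingers; the grasp point (between the pads) lies robot.grip_point_offset behind it (robot.grip_point_offset is the distance from the TCP to the grasp point, in m); z points along the fingers, y is the direction in which the jaws open and shut (so a half turn about z gives the same grasp; the last joint's range is limited). The gripper opens to 85 mm and grips with 20 to 120 N. Pads are 22 mm wide; open, the fingers measure 114 mm over their backs; the gripper's body (76 mm by 85 mm) begins 54 mm behind the grasp point. The pads swing forward as they close: fully open they stand 13 mm farther back than shut.
Start: joints at [-1.196, 0.321, -0.07, 1.45, 0.023, 1.371, -0.057], TCP at [0.229, 0.608, 0.231] pointing down, gripper open.
Joint ranges: [-2.86, 2.86], [-0.3, 2.09], [-1.38, 1.24], [0.06, 2.45], [-1.56, 4.7], [0.09, 2.05], [-2.69, 2.69]. Speed limits (rad/s): [2.57, 2.57, 3.14, 3.14, 3.14, 3.14, 3.14].

### API

Orientations are given as a rotation vector (axis times angle).
In Python, from cell import robot gives the robot as it stands.
- The arm moves only by the tool move_arm, never from a script. Its argument "rows" is a list of rows, each a list of 3 entries, a list of its own where there are three numbers: the shift along the tool's x, y, z in m, then the turn, a rotation vector about the tool's x, y, z in degrees, then the opening, from 0 (shut) to 1 (fully open). In form: [[[x, y, z], [rx, ry, rz], jaw], ...]. A call has 1 to 5 rows; each row is the pose to reach, as a shift and turn from the pose measured when the call began, along the tool's axes at that moment; what a row does not reach only later rows make up. A row lasts 1/10 s, in which the tool goes at most 50 mm and 8.59 degrees, less where a joint would pass 70% of its speed; a pose out of reach is approached as far as the arm can. A call with a gripper value outside its range is refused whole. The fingers move at their own pace and stop on an object; "force" is the grip in N (left out, the last holds). Time passes only in rows, so rows that repeat a pose let the fingers close. It gives the time, the measured TCP pose, the force and the opening at its end, in the units of the state.
- robot.sense(): the state, without advancing time (a new reading comes with each control period).
- robot.read_camera(name): name is "scene" or "side" or "wrist"; returns a dict with "pixels" (420x560x3 uint8, blue, green, red), "range_z" (420x560 float32, m along the optical axis (not along the pixel's ray), 0 where there is no reading), "intrinsics" (3x3 intrinsics, pixels), "dist_coeffs" ([k1, k2, p1, p2, k3] as OpenCV has them; the pictures are not rectified), "position" and "rotation" of the camera in the world. Camera axes: x right, y down, z forward; pixel columns grow to the right and rows downward; lengths in m; the calibration is good to about 2 mm. A picture is of the moment at which its call begins.
- robot.hand_in(): hands the job in, once; it reports no verdict.
The state is a dict: "clock": time; "q": joint angles; "joint_vel": joint speeds; "joint_efforts": joint torques, N m; "tcp_pos": TCP position; "orientation": TCP orientation; "ft_force": force on the tool from outside, world axes, zero at the start; "wrist_torque": the same for the moment, N m; "gripper_width": finger opening in m.
Only numpy, scipy, OpenCV 4.12 (cv2) and the standard library are available. Lean on these libraries where they do the work, as an engineer would, in place of code of your own. Each camera call takes 0.05 s, during which the arm holds its last target.

## Working session

There is one attempt and no reset: what is moved stays moved. The work goes in short steps, Python scripts to look and compute and a tool call to move; the robot and the scene stay as the last step left them, time stands still between calls to the robot, and variables do not carry over. Pictures are saved under pics/ and viewed, and the job is handed in when it is done.

Besides the shell and the picture viewer there is one more tool, called after "Request:" as name(argument=value, ...), one argument or row to a line, values as JSON. move_arm: Moves the arm, as the interface text tells. Its arguments: {"type":"object","properties":{"rows":{"type":"array"},"force":{"type":"number"}},"required":["rows"]}

```bash
ls; mkdir -p pics; cat > h.py <<'E'
import numpy as np, cv2
from scipy.spatial.transform import Rotation as R
from cell import robot
def cam(name,save=None):
    c=robot.read_camera(name)
    if save: cv2.imwrite('pics/'+save,c['pixels'])
    np.savez('/tmp/'+name+'.npz',**{k:np.array(v) for k,v in c.items()})
    return c
def load(name): return dict(np.load('/tmp/'+name+'.npz'))
def rotm(c):
    r=np.array(c['rotation']); 
    return r if r.shape==(3,3) else R.from_rotvec(r).as_matrix()
def pts(c,uv,z=None):
    uv=np.array(uv,float).reshape(-1,2)
    n=cv2.undistortPoints(uv.reshape(-1,1,2),np.array(c['intrinsics']),np.array(c['dist_coeffs'])).reshape(-1,2)
    if z is None:
        z=np.array([c['range_z'][int(round(v)),int(round(u))] for u,v in uv])
    P=np.c_[n*np.array(z).reshape(-1,1),np.ones(len(n))*z]
    return P@rotm(c).T+np.array(c['position'])
def plane(c,uv,h):
    # intersect ray with z=h
    d=pts(c,uv,np.ones(len(np.array(uv).reshape(-1,2))))-np.array(c['position'])
    o=np.array(c['position']); return o+d*((h-o[2])/d[:,2:3])
def proj(c,P):
    Rm=rotm(c); rv=cv2.Rodrigues(Rm.T)[0]; t=-Rm.T@np.array(c['position'])
    return cv2.projectPoints(np.array(P,float).reshape(-1,1,3),rv,t,np.array(c['intrinsics']),np.array(c['dist_coeffs']))[0].reshape(-1,2)
def cloud(c):
    h,w=c['range_z'].shape
    u,v=np.meshgrid(np.arange(w),np.arange(h))
    return pts(c,np.c_[u.ravel(),v.ravel()],c['range_z'].ravel()).reshape(h,w,3)
E
python3 - <<'E'
from h import *
print(robot.sense()); print(robot.grip_point_offset)
for n in ['scene','side','wrist']:
    c=cam(n,n+'0.png'); print(n,c['intrinsics'],c['dist_coeffs'],c['position'],c['rotation'])
E
```

```text
pics
{'clock': 0.0, 'q': array([-1.19591412,  0.32186161, -0.07010807,  1.45167504,  0.02257542,
        1.37076384, -0.05692421]), 'joint_vel': array([-6.24979693e-04,  5.65063212e-04,  2.81715128e-04, -2.79762779e-05,
        5.25336488e-05,  1.49438171e-04,  4.37296497e-04]), 'joint_efforts': array([-1.72730779e-04, -4.93584144e+01, -3.81895099e-01, -3.14327002e+01,
        1.30400856e-02,  1.11652538e-02, -4.00836356e-06]), 'tcp_pos': array([0.22929149, 0.60765086, 0.23019856]), 'orientation': array([-5.63559691e-01, -3.09034498e+00,  2.98436783e-03]), 'ft_force': array([-0.83859913,  0.73633775,  0.02836251]), 'wrist_torque': array([0.04169849, 0.03844551, 0.03180334]), 'gripper_width': 0.08585391227430453}
0.0187
scene [[402.74362774   0.         286.23360468]
 [  0.         402.74362774 204.87902549]
 [  0.           0.           1.        ]] [0.01276117 0.         0.         0.         0.        ] [-0.08048528 -0.41731468  0.80536771] [-2.13211503  1.12322174 -0.47235578]
side [[464.91642839   0.         282.28362563]
 [  0.         464.91642839 209.90741517]
 [  0.           0.           1.        ]] [-0.13114604  0.          0.          0.          0.        ] [ 0.32734725 -1.05934818  0.67077371] [-2.07053326  0.17590439 -0.10658083]
wrist [[308.99634141   0.         280.82150907]
 [  0.         308.99634141 203.9353665 ]
 [  0.           0.           1.        ]] [-0.0254543  0.         0.         0.         0.       ] [0.15674834 0.63448196 0.37255159] [2.36486759 1.63518801 0.25528188]
```

View pics/scene0.png

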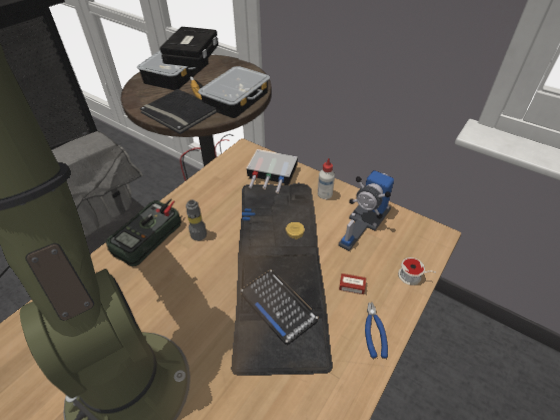

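View pics/side0.png

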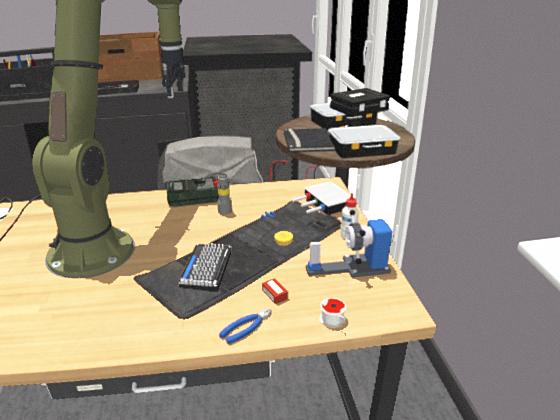

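View pics/wrist0.png

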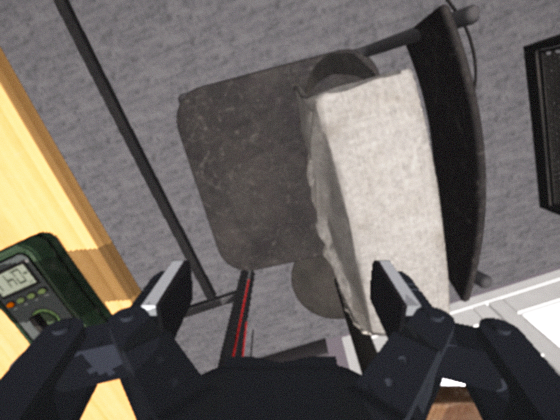

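The scene view shows the rack at about (272,165), three shanks coming out of its near side, and the chuck at (372,200). The wallet lies between them. I'll zoom in on both.

```bash
python3 - <<'E'
from h import *
c=load('scene'); s=load('side')
def crop(c,x0,y0,x1,y1,f,name): cv2.imwrite('pics/'+name,cv2.resize(c['pixels'][y0:y1,x0:x1],None,fx=f,fy=f,interpolation=cv2.INTER_CUBIC))
crop(c,230,130,330,200,8,'c_rack.png'); crop(c,320,160,420,255,6,'c_chuck.png')
crop(s,295,180,400,285,6,'s_chuck.png')
for n,uv in [('rackTop',(265,160)),('wallet',(270,250)),('tin',(295,229)),('chucknose',(372,195)),('table',(350,300))]: print(n,pts(c,[uv])[0].round(4))
for n,uv in [('rest',(315,245)),('nose',(353,242))]: print(n,pts(s,[uv])[0].round(4))
E
```

```text
rackTop [0.6743 0.1687 0.0399]
wallet [ 0.4212 -0.0324  0.0118]
tin [ 0.501  -0.0543  0.0308]
chucknose [ 0.6433 -0.1883  0.1123]
table [ 0.4154 -0.2622 -0.0007]
rest [ 0.5574 -0.1803  0.0766]
nose [ 0.641  -0.204   0.0908]
```

View pics/c_rack.png

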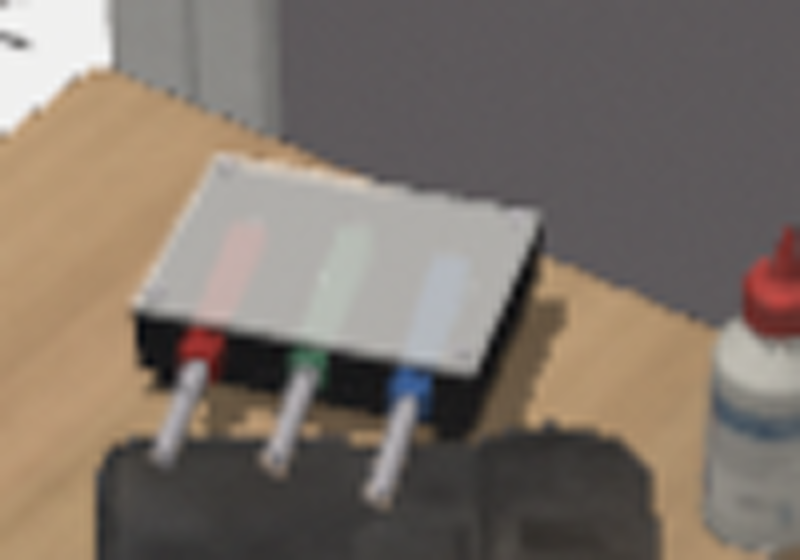

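View pics/c_chuck.png

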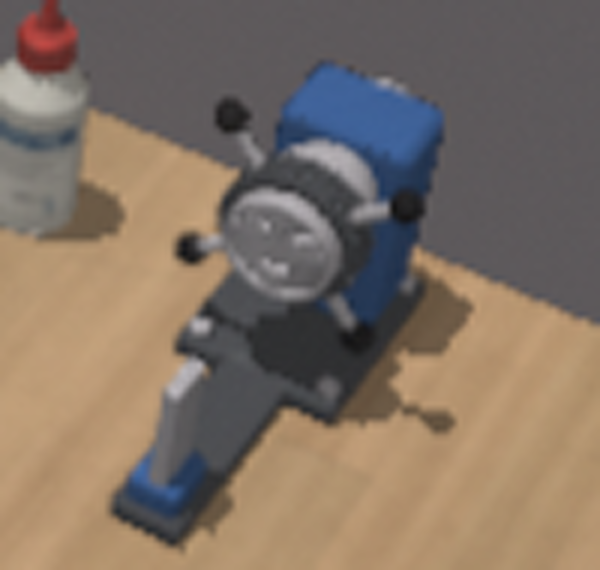

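View pics/s_chuck.png

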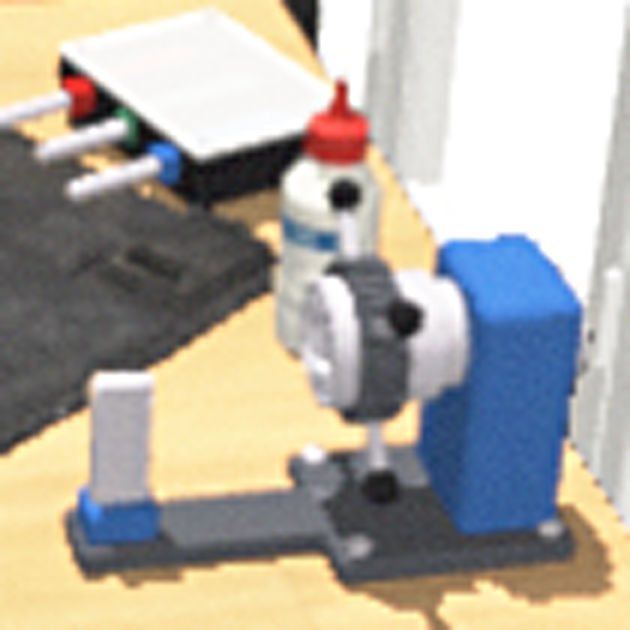

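The zooms show the red bit in the leftmost (+y) channel, with its free end at crop (160,460). The chuck's four knobs are close to the diagonals. Next I'll measure the rack, chuck and bystanders from the point clouds.

```bash
python3 - <<'E'
from h import *
c=load('scene'); s=load('side')
# shank ends/bases in scene: crop coords /8 + (230,130)
f=lambda x,y:(230+x/8-.44,130+y/8-.44)
for n,a,b in [('red',(163,455),(197,372)),('green',(275,462),(310,372)),('blue',(378,495),(405,398))]:
    P=plane(c,[f(*a),f(*b)],0.027); d=P[1]-P[0]; print(n,P.round(4).tolist(),'yaw',np.degrees(np.arctan2(d[1],d[0])).round(1),np.linalg.norm(d).round(4))
# rack top
uv=[f(220,155),f(540,210),f(472,372),f(135,305)]
P=plane(c,uv,0.042);print('racktop',P.round(4).tolist())
d=P[2]-P[3];print('mouth mid',((P[2]+P[3])/2).round(4),'len',np.linalg.norm(d),'yaw',np.degrees(np.arctan2(d[1],d[0]))+90)
# robot
o=robot.sense(); T=R.from_rotvec(o['orientation']).as_matrix(); print('tool axes',T.round(3).tolist())
w=load('wrist'); print('cam in tool',(T.T@(w['position']-o['tcp_pos'])).round(4)); print((T.T@rotm(w)).round(3))
for nm,cc in [('scene',c),('side',s)]:
    C=cloud(cc); px=cc['pixels'].astype(int)
    m=(cc['range_z']>0)
    blue=(px[...,0]>110)&(px[...,0]-px[...,2]>60)&m&(C[...,2]>0.1)&(C[...,2]<0.13)&(C[...,0]>0.5)
    B=C[blue]; print(nm,'headstock top',len(B)); 
    if len(B)>5:
        r=cv2.minAreaRect(B[:,:2].astype(np.float32)); print(r, cv2.boxPoints(r).round(3).tolist())
    # nose disc: bright pts z 0.06-0.12 
    sel=m&(C[...,2]>0.035)&(C[...,2]<0.155)&(C[...,0]>0.5)&(C[...,1]<-0.12)&(C[...,1]>-0.32)
    D=C[sel]; print(len(D),D.min(0).round(3),D.max(0).round(3))
E
```

```text
red [[0.5659, 0.1427, 0.027], [0.6086, 0.1602, 0.027]] yaw 22.3 0.0461
green [[0.5857, 0.1076, 0.027], [0.6322, 0.1261, 0.027]] yaw 21.7 0.0501
blue [[0.5926, 0.0675, 0.027], [0.6403, 0.0892, 0.027]] yaw 24.4 0.0524
racktop [[0.702, 0.2196, 0.042], [0.7442, 0.0989, 0.042], [0.6517, 0.0677, 0.042], [0.6121, 0.1906, 0.042]]
mouth mid [0.6319 0.1291 0.042 ] len 0.12913870234548255 yaw 17.853075850155875
tool axes [[-0.936, 0.353, -0.0], [0.353, 0.936, -0.001], [-0.0, -0.001, -1.0]]
cam in tool [ 0.0773 -0.0008 -0.1421]
[[-0.    -0.952 -0.305]
 [ 1.    -0.001  0.001]
 [-0.001 -0.305  0.952]]
scene headstock top 247
((0.7086917161941528, -0.17967987060546875), (0.05920213833451271, 0.03794579207897186), 86.91307067871094) [[0.6880000233650208, -0.20800000429153442], [0.7260000109672546, -0.20999999344348907], [0.7289999723434448, -0.1509999930858612], [0.6909999847412109, -0.14900000393390656]]
3555 [ 0.545 -0.32   0.035] [ 1.162 -0.12   0.155]
side headstock top 337
((0.7095785140991211, -0.1850881725549698), (0.0418262779712677, 0.061077311635017395), 0.2259531170129776) [[0.6890000104904175, -0.1550000011920929], [0.6890000104904175, -0.2160000056028366], [0.7310000061988831, -0.2160000056028366], [0.7300000190734863, -0.15399999916553497]]
3713 [ 0.546 -0.32   0.035] [ 1.16  -0.12   0.155]
```

```bash
cat >> h.py <<'E'
def to(p,yaw,tiltcomp=True):
    o=robot.sense(); T=R.from_rotvec(o['orientation']); y=np.radians(yaw)
    x=np.array([np.cos(y),np.sin(y),0]); z=np.array([0,0,-1.]); G=R.from_matrix(np.c_[x,np.cross(z,x),z])
    d=T.inv().apply(np.array(p)-o['tcp_pos']); r=np.degrees((T.inv()*G).as_rotvec())
    xx=T.as_matrix()[:,0]
    print('t',round(o['clock'],2),'tcp',o['tcp_pos'].round(4),'yaw',np.degrees(np.arctan2(xx[1],xx[0])).round(2),'w',round(o['gripper_width'],4),'F',o['ft_force'].round(1),'q',o['q'].round(2))
    print('SHIFT',d.round(4).tolist(),'ROT',r.round(2).tolist())
def st():
    o=robot.sense(); T=R.from_rotvec(o['orientation']).as_matrix(); xx=T[:,0]
    print('t',round(o['clock'],2),'tcp',o['tcp_pos'].round(4),'yaw',np.degrees(np.arctan2(xx[1],xx[0])).round(2),'zax',T[:,2].round(3),'w',round(o['gripper_width'],4),'F',o['ft_force'].round(1),'q',o['q'].round(2))
E
python3 - <<'E'
from h import *
to([.56,.14,.23],200)
E
```

```text
t 0.15 tcp [0.2293 0.6078 0.2305] yaw 159.33 w 0.0854 F [ 0.5 -0.3  0.4] q [-1.2   0.32 -0.07  1.45  0.02  1.37 -0.06]
SHIFT [-0.4745, -0.3209, 0.001] ROT [-0.08, -0.03, -40.67]
```

Request:
move_arm(
  rows=[
    [[-0.474, -0.321, 0], [0, 0, -40.7], 0.45],
    [[-0.474, -0.321, 0], [0, 0, -40.7], 0.45],
    [[-0.474, -0.321, 0], [0, 0, -40.7], 0.45],
    [[-0.474, -0.321, 0], [0, 0, -40.7], 0.45],
    [[-0.474, -0.321, 0], [0, 0, -40.7], 0.45],
  ],
)

```text
clock: 0.65
tcp_pos: [0.3708, 0.4073, 0.231]
orientation: [0.556, -3.091, 0.002]
ft_force: [0.8, 1.0, 0.0]
gripper_width: 0.0382
```

```bash
python3 - <<'E'
from h import *
to([.56,.14,.20],200)
E
```

```text
t 0.65 tcp [0.3708 0.4073 0.231 ] yaw -159.61 w 0.0382 F [0.8 1.  0. ] q [-0.87  0.11 -0.01  1.7   0.    1.33  1.05]
SHIFT [-0.0842, -0.3164, 0.0312] ROT [-0.06, -0.06, 0.39]
```

Request:
move_arm(
  rows=[
    [[-0.084, -0.316, 0.03], [0, 0, 0.4], 0.4],
    [[-0.084, -0.316, 0.03], [0, 0, 0.4], 0.4],
    [[-0.084, -0.316, 0.03], [0, 0, 0.4], 0.4],
    [[-0.084, -0.316, 0.03], [0, 0, 0.4], 0.4],
    [[-0.084, -0.316, 0.03], [0, 0, 0.4], 0.4],
  ],
)

```text
clock: 1.15
tcp_pos: [0.5145, 0.2035, 0.2083]
orientation: [0.545, -3.093, 0.002]
ft_force: [0.9, 0.3, -0.7]
gripper_width: 0.0341
```

Request:
move_arm(
  rows=[
    [[-0.02, -0.1, 0.0], [0, 0, 0], 0.4],
    [[-0.02, -0.1, 0.0], [0, 0, 0], 0.4],
    [[-0.02, -0.1, 0.0], [0, 0, 0], 0.4],
  ],
)

```text
clock: 1.45
tcp_pos: [0.5702, 0.1073, 0.2082]
orientation: [0.527, -3.097, 0.009]
ft_force: [0.2, 0.0, -0.5]
gripper_width: 0.034
```

```bash
python3 - <<'E'
from h import *
to([.56,.14,.20],200)
c=cam('wrist','wrist1.png')
E
```

```text
t 1.45 tcp [0.5702 0.1073 0.2082] yaw -160.68 w 0.034 F [ 0.2  0.  -0.5] q [-0.48  0.19  0.28  1.67 -0.05  1.29  1.72]
SHIFT [-0.0012, 0.0343, 0.008] ROT [-0.33, -0.07, -0.68]
```

View pics/wrist1.png

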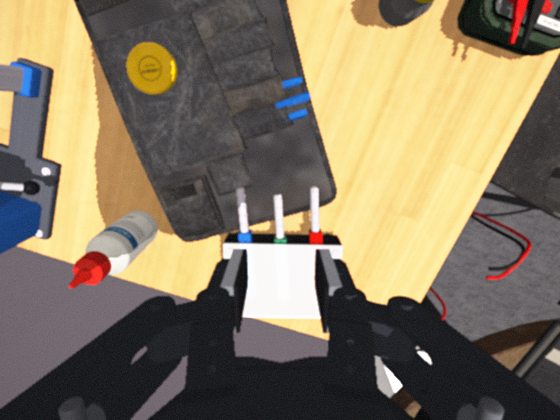

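The wrist view shows three shanks. Red has its free end at about (315,188) and its body start at about (316,233). There is no contact with anything.

```bash
python3 - <<'E'
from h import *
c=load('wrist')
cv2.imwrite('pics/w1z.png',cv2.resize(c['pixels'][175:255,215:355],None,fx=5.5,fy=5.5,interpolation=cv2.INTER_CUBIC))
g=c['pixels'].astype(int); C=cloud(c)
for n,u0 in [('blue',243),('green',279),('red',315)]:
    E=[]
    for v in range(192,230,2):
        row=g[v,u0-10:u0+11].sum(1); 
        if row.max()<400: continue
        idx=np.where(row>400)[0] 
        w=row-row.min(); E.append((u0-10+(w*np.arange(21)).sum()/w.sum(),v))
    # use height based points instead
    m=(C[...,2]>0.0225)&(C[...,2]<0.04); m[:, :u0-14]=0; m[:,u0+15:]=0; m[:180]=0; m[233:]=0
    Q=C[m]; mu=Q.mean(0); d=np.linalg.svd(Q-mu)[2][0]; d*=np.sign(d[0]); t=(Q-mu)@d
    print(n,len(Q),'mid',mu.round(4),'yaw',np.degrees(np.arctan2(d[1],d[0])).round(2),'ends',(mu+d*t.min()).round(4),(mu+d*t.max()).round(4))
E
```

```text
blue 382 mid [0.6159 0.0758 0.0299] yaw 23.61 ends [0.5923 0.0655 0.0297] [0.6404 0.0866 0.03  ]
green 316 mid [0.6053 0.114  0.03  ] yaw 22.82 ends [0.5856 0.1057 0.0297] [0.6272 0.1232 0.0303]
red 393 mid [0.5893 0.1505 0.0301] yaw 23.11 ends [0.5649 0.14   0.0297] [0.6132 0.1607 0.0304]
```

View pics/w1z.png

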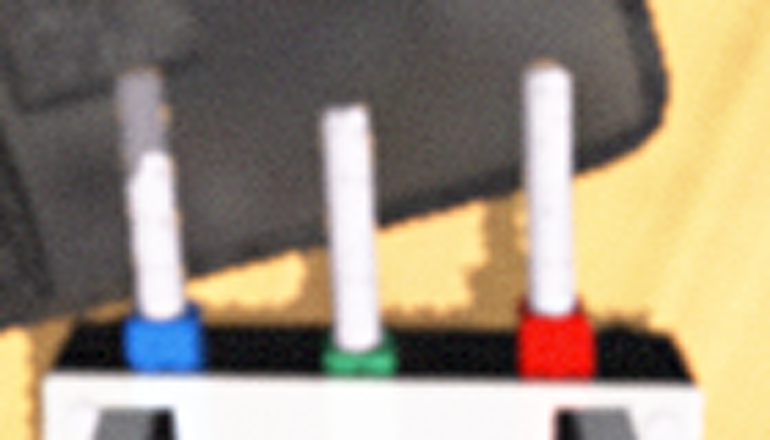

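```bash
python3 - <<'E'
from h import *
c=load('wrist')
f=lambda x,y:(215+x/5.5-.41,175+y/5.5-.41)
P=plane(c,[f(48,373),f(700,382)],0.042); d=P[1]-P[0]; print(P.round(4),np.linalg.norm(d),np.degrees(np.arctan2(d[1],d[0]))-90)
P=plane(c,[f(160,330),f(555,330)],0.027);
for a,b in [((549,70),(552,305)),((345,110),(358,345)),((140,75),(165,315))]:
    Q=plane(c,[f(*a),f(*b)],0.03); d=Q[1]-Q[0]; print(Q.round(4).tolist(),np.degrees(np.arctan2(d[1],d[0])))
# rack roof cloud rectangle
C=cloud(c); m=(C[...,2]>0.037)&(C[...,2]<0.05)&(C[...,0]>0.6)&(C[...,1]<0.23)&(C[...,1]>0.03)
s=load('side'); C2=cloud(s); m2=(C2[...,2]>0.037)&(C2[...,2]<0.05)&(C2[...,0]>0.6)&(C2[...,1]<0.25)&(C2[...,1]>0.05)
for M in (C[m],C2[m2]): print(len(M),cv2.minAreaRect(M[:,:2].astype(np.float32)))
to([.589,.1505,.10],202)
E
```

```text
[[0.6532 0.0677 0.042 ]
 [0.6119 0.1907 0.042 ]] 0.12974133517752798 18.599712086275048
[[0.5646, 0.1414, 0.03], [0.6105, 0.1598, 0.03]] 21.92192817508627
[[0.5855, 0.1066, 0.03], [0.632, 0.1255, 0.03]] 22.160249961492354
[[0.5921, 0.0665, 0.03], [0.6388, 0.0862, 0.03]] 22.781593287709285
5566 ((0.6794134378433228, 0.14432087540626526), (0.09739498049020767, 0.13161498308181763), 18.31074333190918)
796 ((0.8911023736000061, 0.1333198845386505), (0.54366135597229, 0.19617725908756256), 3.5090935230255127)
t 1.5 tcp [0.569  0.1108 0.2081] yaw -160.49 w 0.034 F [ 0.4 -0.3 -0.4] q [-0.49  0.18  0.28  1.67 -0.05  1.29  1.71]
SHIFT [-0.0323, 0.0311, 0.1079] ROT [-0.17, -0.09, -2.49]
```

Request:
move_arm(
  rows=[
    [[-0.031, 0.031, 0.108], [-0.2, 0, -0.5], 0.3],
    [[-0.031, 0.031, 0.108], [-0.2, 0, -0.5], 0.3],
    [[-0.031, 0.031, 0.108], [-0.2, 0, -0.5], 0.3],
    [[-0.031, 0.031, 0.108], [-0.2, 0, -0.5], 0.3],
  ],
)

```text
clock: 1.9
tcp_pos: [0.5853, 0.1516, 0.0972]
orientation: [0.549, -3.085, 0.0]
ft_force: [-0.2, -0.1, 0.7]
gripper_width: 0.026
```

```bash
python3 - <<'E'
from h import *
to([.588,.1503,.022],200)
c=cam('wrist','wrist2.png')
E
```

```text
t 1.9 tcp [0.5853 0.1516 0.0972] yaw -159.81 w 0.026 F [-0.2 -0.1  0.7] q [-0.5   0.33  0.25  1.73 -0.09  1.1   1.7 ]
SHIFT [-0.0026, -0.0022, 0.0751] ROT [0.06, -0.43, 0.19]
```

View pics/wrist2.png

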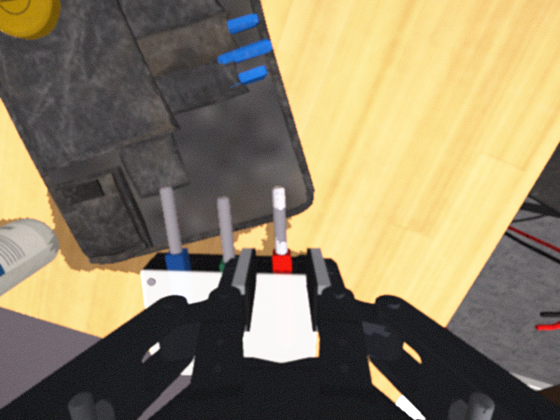

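The red shank, (278,188) to (281,252), is centred between the fingers at about column 280. I'll descend.

Request:
move_arm(
  rows=[
    [[-0.0026, -0.002, 0.045], [0, -0.4, 0.2], 0.3],
    [[-0.0026, -0.002, 0.075], [0, -0.4, 0.2], 0.3],
    [[-0.0026, -0.002, 0.075], [0, -0.4, 0.2], 0.3],
    [[-0.0026, -0.002, 0.075], [0, -0.4, 0.2], 0.3],
  ],
)

```text
clock: 2.35
tcp_pos: [0.5914, 0.1496, 0.0272]
orientation: [-0.541, 3.088, 0.002]
ft_force: [0.8, 0.1, 0.5]
gripper_width: 0.0256
```

```bash
python3 - <<'E'
from h import *
to([.588,.1503,.022],200)
c=cam('wrist','wrist3.png')
E
```

```text
t 2.35 tcp [0.5914 0.1496 0.0272] yaw -160.12 w 0.0256 F [0.8 0.1 0.5] q [-0.49  0.41  0.24  1.78 -0.12  0.96  1.72]
SHIFT [0.003, 0.0018, 0.0052] ROT [0.0, 0.37, -0.12]
```

View pics/wrist3.png

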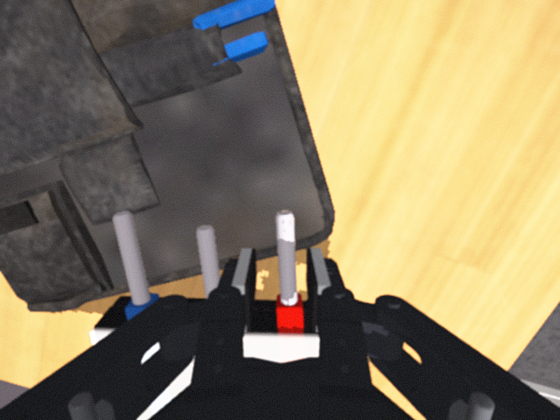

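Request:
move_arm(
  rows=[
    [[0.003, 0.0018, 0.0055], [0, 0.3, 0], 0.3],
    [[0.003, 0.0018, 0.0055], [0, 0.3, 0], 0.3],
    [[0.003, 0.0018, 0.0055], [0, 0.3, 0], 0.0],
    [[0.003, 0.0018, 0.0055], [0, 0.3, 0], 0.0],
    [[0.003, 0.0018, 0.0055], [0, 0.3, 0], 0.0],
  ],
  force=40,
)

```text
clock: 2.9
tcp_pos: [0.589, 0.1524, 0.0232]
orientation: [-0.544, 3.09, 0.004]
ft_force: [-0.4, 3.7, 2.8]
gripper_width: 0.0062
```

```bash
python3 - <<'E'
from h import *
to([.588,.1503,.022],200)
E
```

```text
t 2.9 tcp [0.589  0.1524 0.0232] yaw -160.03 w 0.0062 F [-0.4  3.7  2.8] q [-0.49  0.42  0.24  1.78 -0.12  0.95  1.71]
SHIFT [0.0016, -0.0016, 0.0012] ROT [0.09, 0.26, -0.03]
```

```bash
python3 - <<'E'
from h import *
st()
c=cam('wrist'); st()
cv2.imwrite('pics/wrist4.png',cv2.resize(c['pixels'][180:360,200:380],None,fx=3.3,fy=3.3,interpolation=cv2.INTER_CUBIC))
s=cam('side'); cv2.imwrite('pics/side4.png',cv2.resize(s['pixels'][150:230,270:370],None,fx=6,fy=6,interpolation=cv2.INTER_CUBIC))
E
```

```text
t 2.9 tcp [0.589  0.1524 0.0232] yaw -160.03 zax [ 0.004  0.003 -1.   ] w 0.0062 F [-0.4  3.7  2.8] q [-0.49  0.42  0.24  1.78 -0.12  0.95  1.71]
t 2.95 tcp [0.589  0.1523 0.0231] yaw -160.04 zax [ 0.004  0.003 -1.   ] w 0.006 F [-1.3  4.7  2.8] q [-0.49  0.42  0.24  1.78 -0.12  0.95  1.71]
```

View pics/wrist4.png

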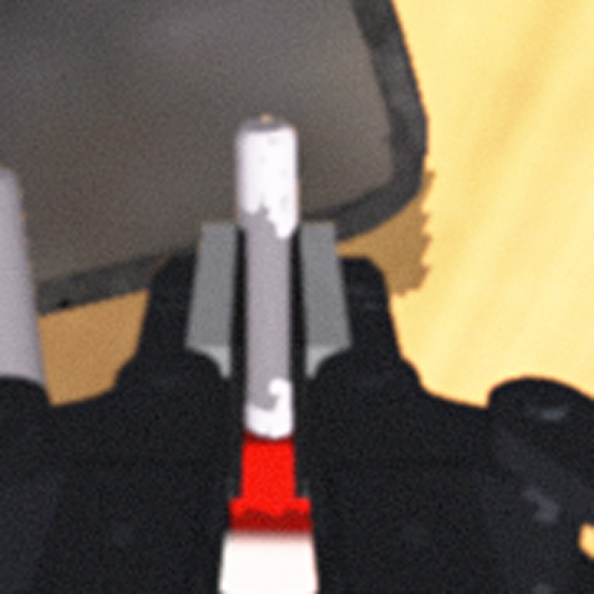

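View pics/side4.png

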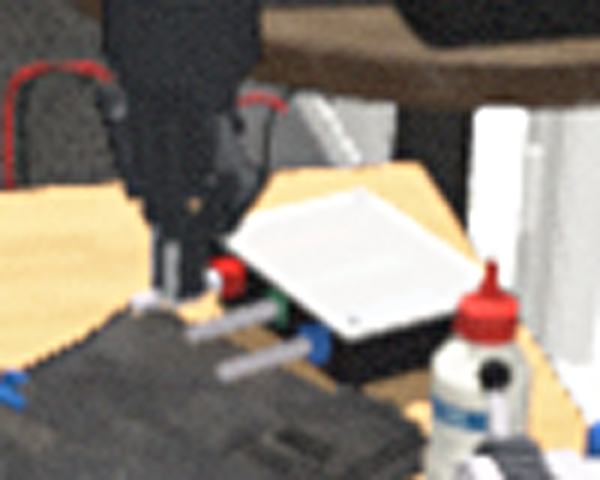

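The pads straddle the shank and the body is still square in its channel. I'll draw it a short way as a test.

Request:
move_arm(
  rows=[
    [[0.01, 0, 0], [0, 0, 0], 0.0],
    [[0.02, 0, 0], [0, 0, 0], 0.0],
    [[0.03, 0.0005, 0], [0, 0, 0], 0.0],
    [[0.04, 0.0005, 0], [0, 0, 0], 0.0],
  ],
)

```text
clock: 3.4
tcp_pos: [0.5501, 0.1377, 0.0227]
orientation: [-0.543, 3.091, 0.002]
ft_force: [-0.0, 0.2, 1.1]
gripper_width: 0.0061
```

```bash
python3 - <<'E'
from h import *
c=cam('wrist'); st()
cv2.imwrite('pics/wrist5.png',cv2.resize(c['pixels'][150:420,180:400],None,fx=2.2,fy=2.2,interpolation=cv2.INTER_CUBIC))
s=cam('side'); cv2.imwrite('pics/side5.png',cv2.resize(s['pixels'][150:230,250:370],None,fx=6,fy=6,interpolation=cv2.INTER_CUBIC))
E
```

```text
t 3.45 tcp [0.5484 0.1371 0.0224] yaw -160.11 zax [ 0.001  0.002 -1.   ] w 0.0062 F [-2.8  0.1  1.4] q [-0.5   0.34  0.24  1.89 -0.1   0.92  1.71]
```

View pics/wrist5.png

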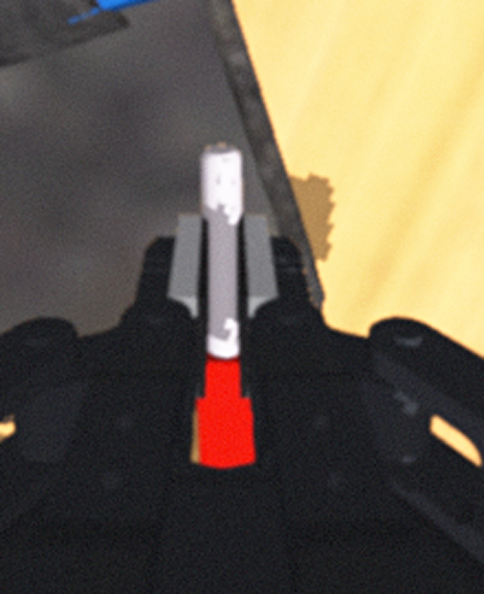

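View pics/side5.png

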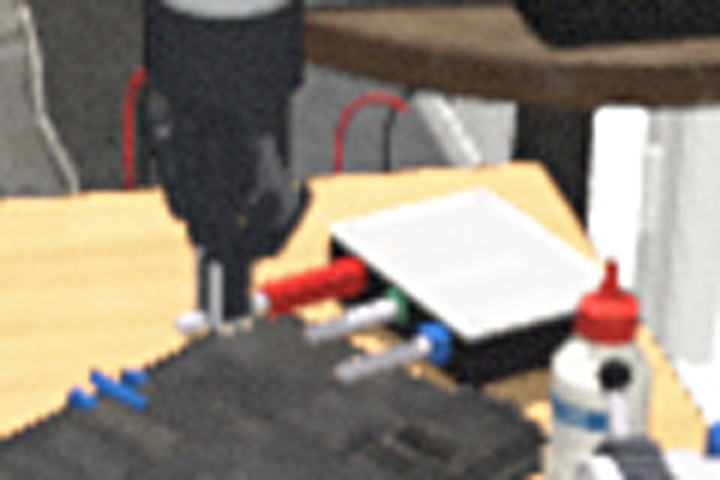

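The bit is following the gripper, with about 50 mm of body out and its free end still level. I'll keep drawing.

Request:
move_arm(
  rows=[
    [[0.018, 0, 0], [0, 0, 0], 0.0],
    [[0.036, 0.0005, 0], [0, 0, 0], 0.0],
    [[0.054, 0.0005, 0], [0, 0, 0], 0.0],
    [[0.072, 0.001, 0], [0, 0, 0], 0.0],
    [[0.074, 0.001, 0], [0, 0, 0], 0.0],
  ],
)

```text
clock: 4.0
tcp_pos: [0.4763, 0.1116, 0.0215]
orientation: [0.541, -3.092, -0.001]
ft_force: [0.4, -0.0, -0.9]
gripper_width: 0.0063
```

```bash
python3 - <<'E'
from h import *
c=cam('wrist'); st()
cv2.imwrite('pics/wrist6.png',cv2.resize(c['pixels'][150:420,180:400],None,fx=2.2,fy=2.2,interpolation=cv2.INTER_CUBIC))
s=cam('side'); cv2.imwrite('pics/side6.png',cv2.resize(s['pixels'][150:260,200:370],None,fx=4.5,fy=4.5,interpolation=cv2.INTER_CUBIC))
sc=cam('scene')
c=dict(np.load('/tmp/scene.npz')); C=cloud(c)
for n,uv in [('torch',(195,203)),('tin',(295,229)),('kbd',(285,300)),('bluestrip',(248,214)),('kbdtop',(265,285)),('bottle',(327,163)),('fuse',(352,283)),('mm',(145,230)),('walletfree',(275,200))]: print(n,C[uv[1],uv[0]].round(3))
E
```

```text
t 4.05 tcp [0.4777 0.1121 0.0219] yaw -160.15 zax [-0.001  0.001 -1.   ] w 0.0061 F [ 0.3 -0.4 -0.5] q [-0.51  0.2   0.25  2.07 -0.07  0.88  1.69]
torch [0.367 0.149 0.119]
tin [ 0.502 -0.053  0.029]
kbd [ 0.314 -0.151  0.032]
bluestrip [0.485 0.087 0.016]
kbdtop [ 0.323 -0.09   0.028]
bottle [ 0.684 -0.035  0.116]
fuse [ 0.445 -0.249  0.02 ]
mm [0.274 0.245 0.046]
walletfree [0.57  0.058 0.017]
```

View pics/side6.png

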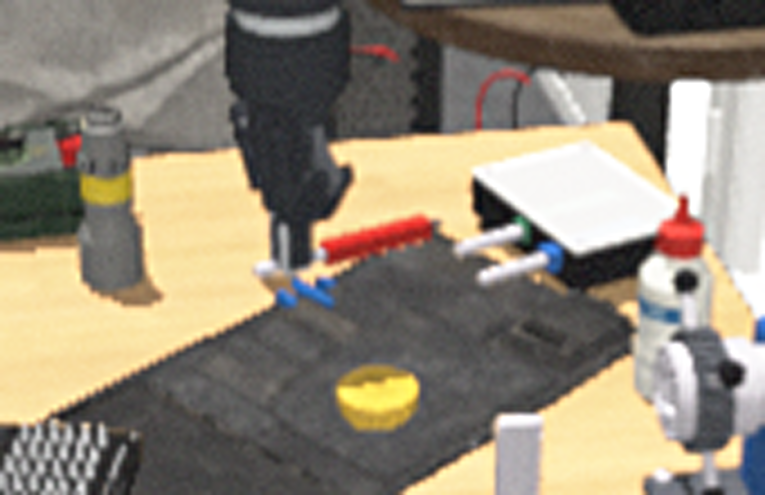

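View pics/wrist6.png

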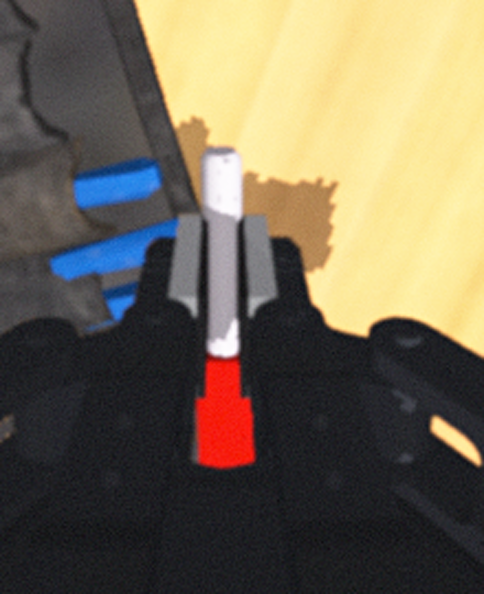

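The bit is fully out: its point is clear of the mouth, which now shows an empty channel, and it is held level. I'll lay it on bare table at about (0.56,0.23), clear of the wallet and torch.

```bash
python3 - <<'E'
from h import *
to([.50,.21,.045],200)
E
```

```text
t 4.15 tcp [0.4797 0.1131 0.0225] yaw -160.12 w 0.0062 F [-0.7 -0.2 -0.3] q [-0.51  0.2   0.25  2.06 -0.07  0.88  1.69]
SHIFT [-0.0521, 0.0842, -0.0223] ROT [0.06, 0.12, -0.12]
```

Request:
move_arm(
  rows=[
    [[0.005, 0.01, -0.02], [0, 0, 0], 0.0],
    [[0.005, 0.045, -0.022], [0, 0, 0], 0.0],
    [[0.0, 0.075, -0.022], [0, 0, 0], 0.0],
    [[-0.03, 0.084, -0.01], [0, 0, 0], 0.0],
    [[-0.052, 0.084, 0.0], [0, 0, 0], 0.0],
  ],
)

```text
clock: 4.65
tcp_pos: [0.5015, 0.2136, 0.0229]
orientation: [-0.548, 3.089, 0.005]
ft_force: [-0.2, -0.4, -0.2]
gripper_width: 0.0063
```

```bash
python3 - <<'E'
from h import *
to([.50,.21,.004],200)
E
```

```text
t 4.65 tcp [0.5015 0.2136 0.0229] yaw -159.87 w 0.0063 F [-0.2 -0.4 -0.2] q [-0.61  0.3   0.19  1.94 -0.07  0.91  1.53]
SHIFT [0.0027, -0.0029, 0.0188] ROT [0.13, 0.27, 0.13]
```

Request:
move_arm(
  rows=[
    [[0, 0, 0.01], [0, 0.2, 0], 0.0],
    [[0, 0, 0.017], [0, 0.2, 0], 0.0],
    [[0, 0, 0.019], [0, 0.2, 0], 0.0],
    [[0, 0, 0.019], [0, 0.2, 0], 0.0],
  ],
)

```text
clock: 5.05
tcp_pos: [0.501, 0.2133, 0.0039]
orientation: [-0.548, 3.093, 0.004]
ft_force: [-0.1, 0.9, 0.2]
gripper_width: 0.0061
```

```bash
python3 - <<'E'
from h import *
to([.50,.21,.004],200)
s=cam('side'); cv2.imwrite('pics/side7.png',cv2.resize(s['pixels'][140:250,200:370],None,fx=4.5,fy=4.5,interpolation=cv2.INTER_CUBIC))
E
```

```text
t 5.05 tcp [0.501  0.2133 0.0039] yaw -159.9 w 0.0061 F [-0.1  0.9  0.2] q [-0.61  0.33  0.18  1.95 -0.08  0.87  1.54]
SHIFT [0.0021, -0.0027, -0.0001] ROT [0.14, 0.04, 0.1]
```

View pics/side7.png

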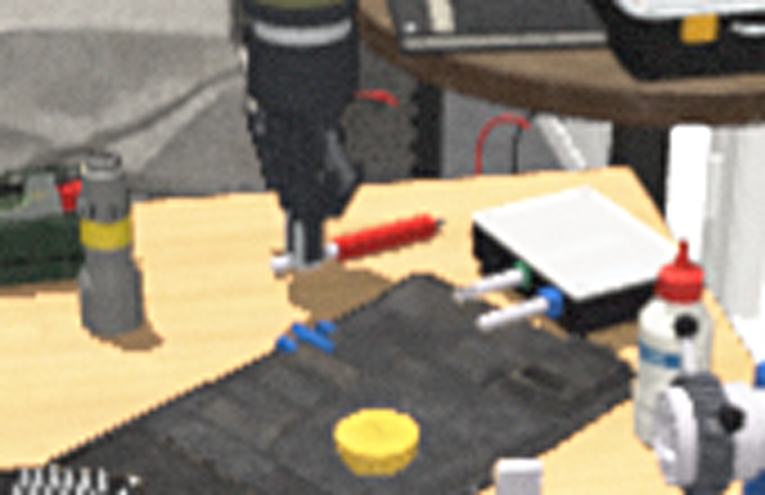

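The bit is about 1 to 2 mm above the table and level, so I'll lower a little further and release.

Request:
move_arm(
  rows=[
    [[0, 0, 0.0015], [0, 0, 0], 0.0],
    [[0, 0, 0.0015], [0, 0, 0], 0.25],
    [[0, 0, 0.0005], [0, 0, 0], 0.3],
    [[0, 0, 0.0], [0, 0, 0], 0.35],
    [[0, 0, -0.03], [0, 0, 0], 0.35],
  ],
)

```text
clock: 5.6
tcp_pos: [0.4979, 0.2116, 0.0309]
orientation: [0.547, -3.087, 0.0]
ft_force: [-0.1, 0.1, 0.1]
gripper_width: 0.0297
```

Request:
move_arm(
  rows=[
    [[0, 0, -0.05], [0, 0, 0], 0.4],
    [[0, 0, -0.1], [0, 0, 0], 0.4],
    [[0, 0, -0.13], [0, 0, 0], 0.4],
  ],
)

```text
clock: 5.9
tcp_pos: [0.5002, 0.2122, 0.165]
orientation: [0.547, -3.091, -0.002]
ft_force: [-0.2, 0.9, 0.4]
gripper_width: 0.034
```

```bash
python3 - <<'E'
from h import *
st(); c=cam('wrist','wrist8.png'); s=cam('side'); cv2.imwrite('pics/side8.png',cv2.resize(s['pixels'][140:250,200:370],None,fx=4.5,fy=4.5,interpolation=cv2.INTER_CUBIC))
E
```

```text
t 5.9 tcp [0.5002 0.2122 0.165 ] yaw -159.91 zax [-0.003  0.001 -1.   ] w 0.034 F [-0.2  0.9  0.4] q [-0.63  0.14  0.2   1.81 -0.03  1.2   1.5 ]
```

View pics/wrist8.png

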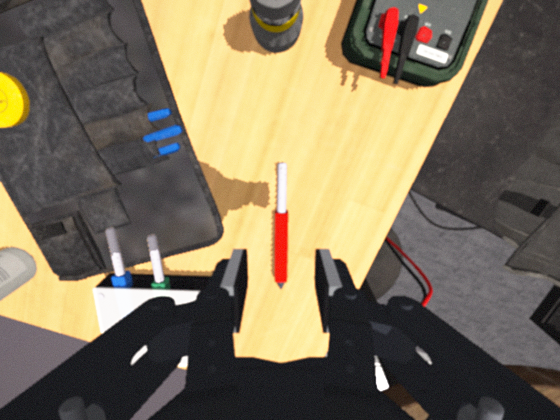

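View pics/side8.png

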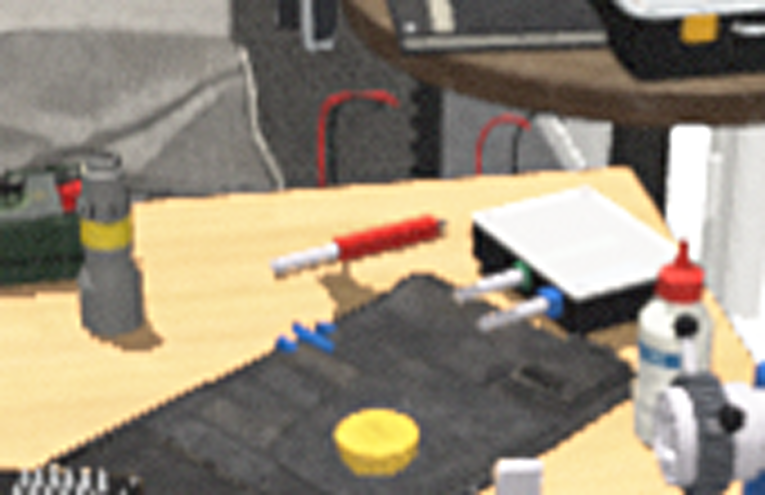

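The bit lies on the table, with its body from (281,210) to (280,282) and its point towards the rack. I'll measure it, then turn the tool half round so that the camera ends up on the robot side at the chuck.

```bash
python3 - <<'E'
from h import *
for n in ['wrist','side']:
    c=load(n); p=c['pixels'].astype(int); C=cloud(c)
    m=(p[...,2]>100)&(p[...,1]<70)&(p[...,0]<70)&(C[...,2]>0)&(C[...,2]<0.03)&(C[...,0]>.5)&(C[...,1]>.18)&(C[...,1]<.3)
    print(n,m.sum()); ys,xs=np.where(m)
    Q=plane(c,np.c_[xs,ys],0.0135)
    r=cv2.minAreaRect(Q[:,:2].astype(np.float32)); mu=Q.mean(0); d=np.linalg.svd((Q-mu))[2][0]; print(r,mu.round(4),np.degrees(np.arctan2(d[1],d[0])),C[m].mean(0).round(4))
to([.558,.234,.12],110)
E
```

```text
wrist 804
((0.5609650611877441, 0.23349475860595703), (0.08166591823101044, 0.011695357039570808), 19.745210647583008) [0.5598 0.2328 0.0135] 19.78862001127883 [0.5596 0.2328 0.0138]
side 88
((0.5603452920913696, 0.21888616681098938), (0.08207341283559799, 0.02568717859685421), 19.49288558959961) [0.5609 0.2194 0.0135] -158.26526013456507 [0.5626 0.2286 0.0088]
t 6.0 tcp [0.5019 0.2131 0.1666] yaw -159.9 w 0.0342 F [ 1.   0.3 -1.5] q [-0.63  0.14  0.2   1.81 -0.03  1.2   1.5 ]
SHIFT [-0.0597, 0.0002, 0.0467] ROT [0.26, 0.02, 90.1]
```

Request:
move_arm(
  rows=[
    [[-0.06, 0, 0.02], [0, 0, 90], 0.4],
    [[-0.06, 0, 0.02], [0, 0, 90], 0.4],
    [[-0.06, 0, 0.02], [0, 0, 90], 0.4],
    [[-0.06, 0, 0.02], [0, 0, 90], 0.4],
    [[-0.06, 0, 0.02], [0, 0, 90], 0.4],
  ],
)

```text
clock: 6.5
tcp_pos: [0.5579, 0.2334, 0.1453]
orientation: [-0.632, -3.072, -0.001]
ft_force: [0.1, -0.3, 0.3]
gripper_width: 0.0339
```

Request:
move_arm(
  rows=[
    [[0, 0, 0], [0, 0, 90], 0.4],
    [[0, 0, 0], [0, 0, 90], 0.4],
    [[0, 0, 0], [0, 0, 90], 0.4],
    [[0, 0, 0], [0, 0, 90], 0.4],
    [[0, 0, 0], [0, 0, 90], 0.4],
  ],
)

```text
clock: 7.0
tcp_pos: [0.5573, 0.2331, 0.1442]
orientation: [-1.713, -2.627, 0.004]
ft_force: [-0.2, 0.3, 0.2]
gripper_width: 0.034
```

Request:
move_arm(
  rows=[
    [[0, 0, 0], [0, 0, 90], 0.4],
    [[0, 0, 0], [0, 0, 90], 0.4],
    [[0, 0, 0], [0, 0, 90], 0.4],
    [[0, 0, 0], [0, 0, 90], 0.4],
    [[0, 0, 0], [0, 0, 90], 0.4],
  ],
)

```text
clock: 7.5
tcp_pos: [0.5568, 0.2327, 0.1431]
orientation: [-2.557, -1.818, 0.008]
ft_force: [0.1, 1.0, 0.1]
gripper_width: 0.0341
```

```bash
python3 - <<'E'
from h import *
to([.5605,.233,.10],19.8)
E
```

```text
t 7.5 tcp [0.5568 0.2327 0.1431] yaw 70.83 w 0.0341 F [0.1 1.  0.1] q [-0.86  0.3   0.5   1.7  -0.16  1.19 -0.65]
SHIFT [0.0016, 0.0037, 0.0431] ROT [-0.26, 0.24, 51.03]
```

Request:
move_arm(
  rows=[
    [[0.0016, 0.0037, 0.04], [0, 0, 51], 0.4],
    [[0.0016, 0.0037, 0.04], [0, 0, 51], 0.4],
    [[0.0016, 0.0037, 0.04], [0, 0, 51], 0.4],
    [[0.0016, 0.0037, 0.04], [0, 0, 51], 0.4],
    [[0.0016, 0.0037, 0.04], [0, 0, 51], 0.4],
  ],
)

```text
clock: 8.0
tcp_pos: [0.5599, 0.2326, 0.1019]
orientation: [-3.048, -0.756, 0.011]
ft_force: [0.1, -0.9, 0.9]
gripper_width: 0.034
```

```bash
python3 - <<'E'
from h import *
to([.5605,.233,.06],19.8)
E
```

```text
t 8.0 tcp [0.5599 0.2326 0.1019] yaw 27.86 w 0.034 F [ 0.1 -0.9  0.9] q [-0.94  0.37  0.62  1.73 -0.24  1.12 -1.34]
SHIFT [0.001, 0.0001, 0.0419] ROT [-0.12, 0.4, 8.06]
```

Request:
move_arm(
  rows=[
    [[0.001, 0, 0.04], [0, 0.4, 8.1], 0.4],
    [[0.001, 0, 0.04], [0, 0.4, 8.1], 0.4],
    [[0.001, 0, 0.04], [0, 0.4, 8.1], 0.4],
  ],
)

```text
clock: 8.3
tcp_pos: [0.5594, 0.2325, 0.0609]
orientation: [-3.094, -0.544, 0.005]
ft_force: [-0.5, -0.2, -0.2]
gripper_width: 0.0341
```

```bash
python3 - <<'E'
from h import *
to([.5605,.233,.0025],19.8)
c=cam('wrist','wrist9.png')
p=c['pixels'].astype(int); C=cloud(c)
m=(p[...,2]>100)&(p[...,1]<70)&(p[...,0]<70)&(C[...,2]>0)&(C[...,2]<0.03)&(C[...,0]>.5)&(C[...,1]>.18)&(C[...,1]<.3)
ys,xs=np.where(m); Q=plane(c,np.c_[xs,ys],0.0135); print(cv2.minAreaRect(Q[:,:2].astype(np.float32)),Q.mean(0))
E
```

```text
t 8.3 tcp [0.5594 0.2325 0.0609] yaw 19.93 w 0.0341 F [-0.5 -0.2 -0.2] q [-0.95  0.42  0.63  1.77 -0.28  1.05 -1.44]
SHIFT [0.0014, -0.0, 0.0584] ROT [-0.06, 0.18, 0.13]
((0.6113333106040955, 0.23343190550804138), (0.03845694661140442, 0.17401447892189026), 88.7886734008789) [0.56563533 0.23512021 0.0135    ]
```

View pics/wrist9.png

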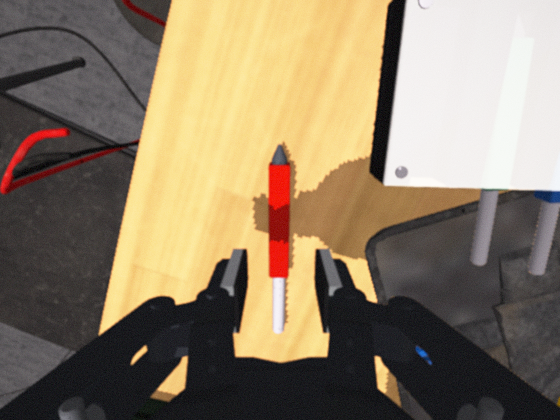

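The body, columns 269 to 290, is centred between the pads at about 280 and aligned with them. I'll descend and grip.

Request:
move_arm(
  rows=[
    [[0.0014, 0, 0.035], [0, 0.2, 0], 0.35],
    [[0.0014, 0, 0.054], [0, 0.2, 0], 0.35],
    [[0.0014, 0, 0.0575], [0, 0.2, 0], 0.35],
    [[0.0014, 0, 0.0575], [0, 0.2, 0], 0.35],
  ],
)

```text
clock: 8.75
tcp_pos: [0.5625, 0.2336, 0.0057]
orientation: [-3.092, -0.544, -0.006]
ft_force: [0.7, -0.1, 0.0]
gripper_width: 0.0301
```

```bash
python3 - <<'E'
from h import *
to([.5605,.233,.003],19.8)
E
```

```text
t 8.75 tcp [0.5625 0.2336 0.0057] yaw 19.96 w 0.0301 F [ 0.7 -0.1  0. ] q [-0.92  0.49  0.59  1.8  -0.33  0.95 -1.4 ]
SHIFT [-0.0021, -0.0002, 0.0027] ROT [-0.09, -0.23, 0.16]
```

Request:
move_arm(
  rows=[
    [[-0.002, 0, 0.0025], [0, -0.2, 0], 0.3],
    [[-0.002, 0, 0.0025], [0, -0.2, 0], 0.0],
    [[-0.002, 0, 0.0025], [0, -0.2, 0], 0.0],
    [[-0.002, 0, 0.0025], [0, -0.2, 0], 0.0],
    [[-0.002, 0, 0.0025], [0, -0.2, 0], 0.0],
  ],
  force=50,
)

```text
clock: 9.25
tcp_pos: [0.5618, 0.2333, 0.0048]
orientation: [-3.091, -0.544, -0.004]
ft_force: [-1.8, 0.0, 6.9]
gripper_width: 0.0121
```

```bash
python3 - <<'E'
from h import *
to([.5605,.233,.003],19.8)
E
```

```text
t 9.25 tcp [0.5618 0.2333 0.0048] yaw 19.96 w 0.0121 F [-1.8  0.   6.9] q [-0.92  0.49  0.59  1.8  -0.34  0.95 -1.4 ]
SHIFT [-0.0013, -0.0002, 0.0018] ROT [-0.13, -0.16, 0.16]
```

Request:
move_arm(
  rows=[
    [[0, 0, -0.02], [0, 0, 0], 0.0],
    [[0, 0, -0.06], [0, 0, -4], 0.0],
    [[0, 0, -0.11], [0, 0, -12], 0.0],
    [[0, 0, -0.16], [0, 0, -20], 0.0],
    [[-0.03, 0.04, -0.2], [0, 0, -28], 0.0],
  ],
)

```text
clock: 9.75
tcp_pos: [0.5514, 0.2013, 0.2001]
orientation: [-2.858, -1.295, -0.016]
ft_force: [0.4, 0.2, -0.0]
gripper_width: 0.0123
```

```bash
python3 - <<'E'
from h import *
to([.52,.05,.22],130)
c=cam('wrist','wrist10.png')
E
```

```text
t 9.75 tcp [0.5514 0.2013 0.2001] yaw 48.76 w 0.0123 F [ 0.4  0.2 -0. ] q [-0.91  0.22  0.6   1.69 -0.13  1.27 -1.01]
SHIFT [-0.1343, 0.0761, -0.0213] ROT [0.47, -0.49, -81.24]
```

View pics/wrist10.png

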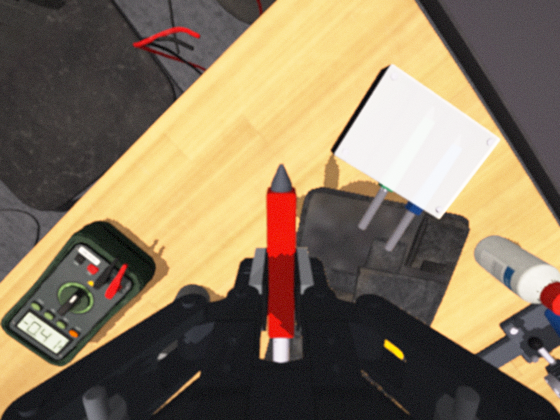

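The body is held straight between the pads, with its point at (280,170). I'll carry it towards the chuck, turning on the way.

Request:
move_arm(
  rows=[
    [[-0.134, 0.076, -0.021], [0, 0, -81], 0.0],
    [[-0.134, 0.076, -0.021], [0, 0, -81], 0.0],
    [[-0.134, 0.076, -0.021], [0, 0, -81], 0.0],
    [[-0.134, 0.076, -0.021], [0, 0, -81], 0.0],
    [[-0.134, 0.076, -0.021], [0, 0, -81], 0.0],
  ],
)

```text
clock: 10.3
tcp_pos: [0.5202, 0.0348, 0.2254]
orientation: [2.202, 2.236, 0.013]
ft_force: [0.4, 0.5, -0.2]
gripper_width: 0.0123
```

```bash
python3 - <<'E'
from h import *
to([.50,-.10,.22],165)
E
```

```text
t 10.3 tcp [0.5202 0.0348 0.2254] yaw 90.88 w 0.0123 F [ 0.4  0.5 -0.2] q [-0.75  0.03  0.66  1.8  -0.02  1.3  -0.07]
SHIFT [-0.1344, -0.0223, 0.0048] ROT [0.54, 0.14, -74.12]
```

Request:
move_arm(
  rows=[
    [[-0.134, -0.022, 0], [0, 0, -74], 0.0],
    [[-0.134, -0.022, 0], [0, 0, -74], 0.0],
    [[-0.134, -0.022, 0], [0, 0, -74], 0.0],
    [[-0.134, -0.022, 0], [0, 0, -74], 0.0],
    [[-0.134, -0.022, 0], [0, 0, -74], 0.0],
  ],
)

```text
clock: 10.8
tcp_pos: [0.4993, -0.1024, 0.2248]
orientation: [1.279, 2.863, 0.01]
ft_force: [-0.4, 0.3, -1.0]
gripper_width: 0.0123
```

```bash
python3 - <<'E'
from h import *
to([.50,-.18,.22],180)
E
```

```text
t 10.8 tcp [ 0.4993 -0.1024  0.2248] yaw 131.86 w 0.0123 F [-0.4  0.3 -1. ] q [-0.61 -0.    0.78  1.83 -0.    1.3   0.89]
SHIFT [-0.0582, -0.0513, 0.0045] ROT [0.38, 0.36, -48.14]
```

Request:
move_arm(
  rows=[
    [[-0.058, -0.051, 0], [0, 0, -48], 0.0],
    [[-0.058, -0.051, 0], [0, 0, -48], 0.0],
    [[-0.058, -0.051, 0], [0, 0, -48], 0.0],
    [[-0.058, -0.051, 0], [0, 0, -48], 0.0],
    [[-0.058, -0.051, 0], [0, 0, -48], 0.0],
  ],
)

```text
clock: 11.3
tcp_pos: [0.4995, -0.1804, 0.2242]
orientation: [0.211, 3.127, 0.006]
ft_force: [0.5, -0.1, -0.2]
gripper_width: 0.0123
```

```bash
python3 - <<'E'
from h import *
to([.50,-.18,.22],180)
c=cam('wrist','wrist11.png');cam('scene');cam('side')
E
```

```text
t 11.3 tcp [ 0.4995 -0.1804  0.2242] yaw 172.28 w 0.0123 F [ 0.5 -0.1 -0.2] q [-0.49  0.07  0.84  1.79 -0.06  1.3   1.79]
SHIFT [-0.0004, 0.0005, 0.0042] ROT [0.23, 0.43, -7.72]
```

View pics/wrist11.png

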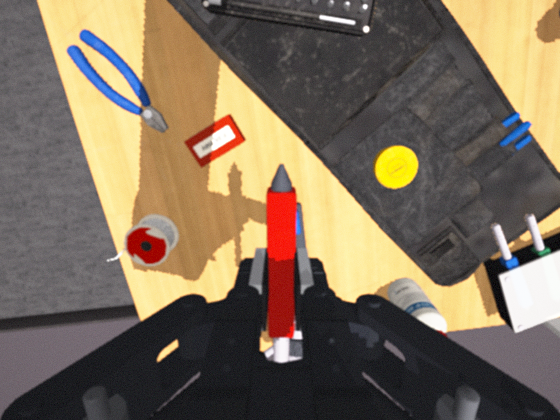

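The wrist view from here is blocked by the hand, so I'll use the scene and side views to fix the chuck.

```bash
python3 - <<'E'
from h import *
c=load('scene'); s=load('side')
a=cv2.resize(c['pixels'][150:260,310:420],None,fx=5,fy=5,interpolation=cv2.INTER_CUBIC)
b=cv2.resize(s['pixels'][185:295,295:405],None,fx=5,fy=5,interpolation=cv2.INTER_CUBIC)
cv2.imwrite('pics/both11.png',cv2.resize(np.hstack([a,b]),(800,400)))
for nm,cc in [('scene',c),('side',s)]:
    C=cloud(cc); px=cc['pixels'].astype(int); m=cc['range_z']>0
    box=m&(C[...,0]>.53)&(C[...,0]<.6)&(C[...,1]>-.21)&(C[...,1]<-.15)
    r=C[box&(C[...,2]>.06)&(C[...,2]<.1)]
    print(nm,'rest',len(r),r.mean(0).round(4) if len(r) else '', cv2.minAreaRect(r[:,:2].astype(np.float32)) if len(r)>4 else '')
    t=r[r[:,2]>.078] if len(r) else r
    if len(t)>4: print(' top',len(t),t.mean(0).round(4),cv2.minAreaRect(t[:,:2].astype(np.float32)))
    blue=(px[...,0]>90)&(px[...,0]-px[...,2]>50)&m&(C[...,0]>0.62)&(C[...,0]<.8)&(C[...,1]<-.1)
    B=C[blue&(C[...,2]>.112)]; print(' hs top',len(B),B.mean(0).round(4),cv2.minAreaRect(B[:,:2].astype(np.float32)))
    F=C[blue&(C[...,2]>.02)&(C[...,2]<.105)]; print(' hs sides',len(F),cv2.minAreaRect(F[:,:2].astype(np.float32)))
    foot=m&(C[...,2]>.006)&(C[...,2]<.018)&(C[...,0]>.53)&(C[...,0]<.8)&(C[...,1]<-.11)&(C[...,1]>-.26)&(px.sum(2)<330)
    F=C[foot]; print(' foot',len(F),cv2.minAreaRect(F[:,:2].astype(np.float32)))
E
```

```text
scene rest 60 [ 0.5547 -0.1784  0.0742] ((0.5571864247322083, -0.17729875445365906), (0.00840917881578207, 0.025120267644524574), 88.64007568359375)
 top 28 [ 0.5572 -0.1772  0.0805] ((0.5571788549423218, -0.1769026517868042), (0.007065717130899429, 0.025230297818779945), 84.71089172363281)
 hs top 159 [ 0.7061 -0.1917  0.1166] ((0.7081490159034729, -0.1917765885591507), (0.0390184260904789, 0.039137549698352814), 82.33504486083984)
 hs sides 16 ((0.6906182169914246, -0.20162130892276764), (0.0041220709681510925, 0.011805831454694271), 26.196399688720703)
 foot 709 ((0.6368347406387329, -0.17802295088768005), (0.0793730691075325, 0.1975502222776413), 88.51507568359375)
side rest 103 [ 0.5576 -0.1798  0.0727] ((0.557899534702301, -0.17934568226337433), (0.01157880388200283, 0.023855071514844894), 81.09219360351562)
 top 33 [ 0.5577 -0.179   0.0809] ((0.5581661462783813, -0.17919202148914337), (0.0229610837996006, 0.011248503811657429), 3.0723717212677)
 hs top 244 [ 0.7084 -0.1873  0.1167] ((0.710031270980835, -0.18381769955158234), (0.059085745364427567, 0.04257034510374069), 89.94551849365234)
 hs sides 616 ((0.698847770690918, -0.19639790058135986), (0.03489139303565025, 0.06334426999092102), 42.997222900390625)
 foot 517 ((0.6396918892860413, -0.1799245923757553), (0.07930482923984528, 0.20082618296146393), 86.87975311279297)
```

View pics/both11.png

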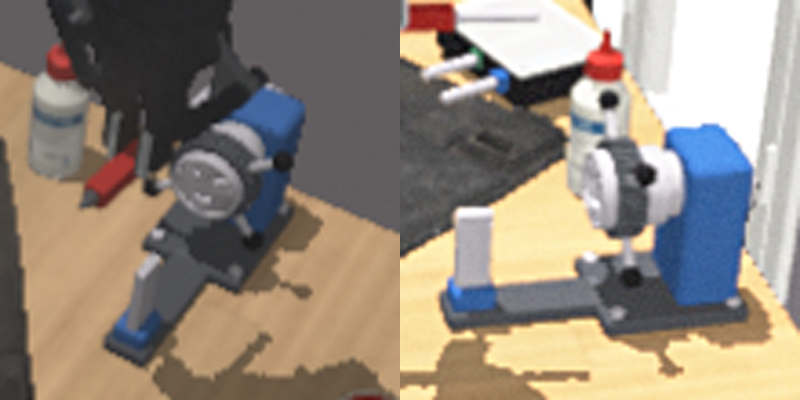

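```bash
cat > ov.py <<'E'
from h import *
def model(mx,my,yaw,th):
    y=np.radians(yaw); X=np.array([np.cos(y),np.sin(y),0]); Y=np.array([-np.sin(y),np.cos(y),0]); Z=np.array([0,0,1.]); O=np.array([mx,my,.09])
    P=lambda a,b,c:O+a*X+b*Y+c*Z
    L=[]
    t=np.linspace(0,2*np.pi,60)
    L.append(np.array([P(0,.026*np.cos(k),.026*np.sin(k)) for k in t]))
    L.append(np.array([P(-.078+a,b,-.008) for a,b in [(-.012,-.004),(.012,-.004),(.012,.004),(-.012,.004),(-.012,-.004)]]))
    L.append(np.array([P(.054,-.032,.028),P(.054,.032,.028)]));L.append(np.array([P(.054,-.032,.028),P(.054,-.032,-.06)]))
    for i in range(4):
        f=np.pi/4-th+i*np.pi/2   # angle from up toward +y
        L.append(np.array([P(.018,.058*np.sin(f)+.0075*np.cos(k),.058*np.cos(f)+.0075*np.sin(k)) for k in t]))
    return L
def overlay(c,x0,y0,x1,y1,f,par):
    im=cv2.resize(c['pixels'][y0:y1,x0:x1],None,fx=f,fy=f,interpolation=cv2.INTER_CUBIC)
    for l in model(*par):
        q=(proj(c,l)+.5-[x0,y0])*f; cv2.polylines(im,[np.round(q).astype(np.int32)],False,(0,255,0),1)
    return im
E
python3 - <<'E'
from ov import *
par=(.6357,-.1807,-2,0.1)
c=load('scene'); s=load('side')
cv2.imwrite('pics/ov1.png',np.hstack([overlay(c,320,170,410,250,5,par)[:400,:400],overlay(s,305,195,385,275,5,par)]))
E
```

```text
(no output)
```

View pics/ov1.png

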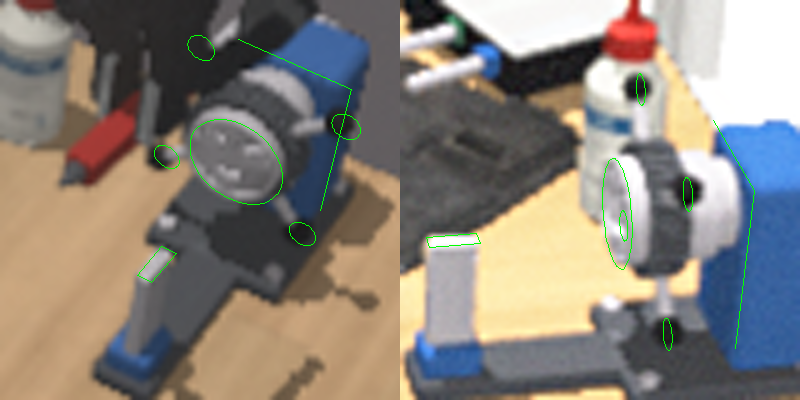

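The overlay matches to about 1 mm: nose, rest and knobs all line up, with the chuck yaw at about -2° and the sleeve at about 0.1. I'll go to the pre-insert pose.

```bash
python3 - <<'E'
from h import *
to([.5328,-.1771,.120],178)
E
```

```text
t 11.45 tcp [ 0.4997 -0.1799  0.2243] yaw 171.83 w 0.0124 F [ 0.3  0.3 -0.8] q [-0.5   0.07  0.84  1.79 -0.06  1.3   1.79]
SHIFT [-0.0316, 0.0069, 0.1046] ROT [0.24, 0.43, -6.16]
```

Request:
move_arm(
  rows=[
    [[-0.031, 0.007, 0.03], [0.2, 0.4, -6.2], 0.0],
    [[-0.031, 0.007, 0.07], [0.2, 0.4, -6.2], 0.0],
    [[-0.031, 0.007, 0.1], [0.2, 0.4, -6.2], 0.0],
    [[-0.031, 0.007, 0.104], [0.2, 0.4, -6.2], 0.0],
    [[-0.031, 0.007, 0.104], [0.2, 0.4, -6.2], 0.0],
  ],
)

```text
clock: 11.95
tcp_pos: [0.5318, -0.177, 0.1204]
orientation: [-0.057, -3.14, -0.001]
ft_force: [-0.2, -0.3, -0.6]
gripper_width: 0.0122
```

```bash
python3 - <<'E'
from ov import *
to([.5328,-.1771,.09],178)
c=cam('scene'); s=cam('side'); par=(.6357,-.1807,-2,0.1)
cv2.imwrite('pics/ov2.png',np.hstack([overlay(c,320,170,410,250,5,par)[:400,:400],overlay(s,290,185,370,265,5,par)]))
E
```

```text
t 11.95 tcp [ 0.5318 -0.177   0.1204] yaw 177.91 w 0.0122 F [-0.2 -0.3 -0.6] q [-0.43  0.27  0.82  1.84 -0.22  1.13  2.  ]
SHIFT [-0.001, -0.0001, 0.0304] ROT [0.03, -0.04, -0.09]
```

View pics/ov2.png

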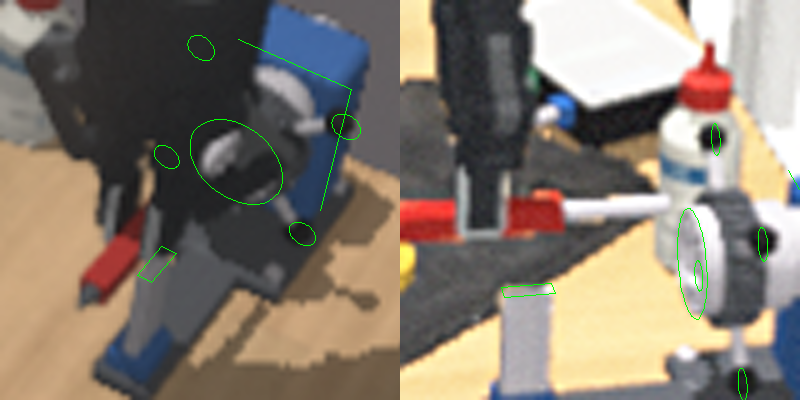

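```bash
python3 - <<'E'
from ov import *
s=load('side'); C=cloud(s)
# crop (x-400)/5+290, y/5+185
for cx,cy in [(580,210),(615,208),(655,205),(668,204)]:
    u,v=(cx-400)/5+290-.4,cy/5+185-.4
    # intersect ray with bit vertical plane through TCP, yaw -2
    o=np.array(s['position']); d=pts(s,[(u,v)],[1.])[0]-o
    n=np.array([np.sin(np.radians(2)),np.cos(np.radians(2)),0]); q=np.array([.5318,-.177,0])
    t=((q-o)@n)/(d@n); print((o+t*d).round(4), C[int(round(v)),int(round(u))].round(4))
    
E
```

```text
[ 0.5809 -0.1787  0.1232] [ 0.5811 -0.1815  0.1238]
[ 0.5973 -0.1793  0.123 ] [ 0.5968 -0.184   0.1264]
[ 0.6162 -0.1799  0.1231] [ 0.6148 -0.1871  0.1264]
[ 0.6223 -0.1802  0.1231] [ 0.6206 -0.1837  0.1265]
```

The side view puts the bit axis 2.7 mm above the TCP and level, with the shank end at x=0.622. I'll lower to the axis height.

Request:
move_arm(
  rows=[
    [[-0.001, 0, 0.015], [0, 0, 0], 0.0],
    [[-0.001, 0, 0.028], [0, 0, 0], 0.0],
    [[-0.001, 0, 0.032], [0, 0, 0], 0.0],
    [[-0.001, 0, 0.032], [0, 0, 0], 0.0],
  ],
)

```text
clock: 12.45
tcp_pos: [0.5336, -0.1773, 0.0894]
orientation: [0.056, 3.14, 0.001]
ft_force: [-0.4, -0.3, -0.1]
gripper_width: 0.0122
```

```bash
python3 - <<'E'
from ov import *
to([.5455,-.17755,.088],178)
c=cam('scene'); s=cam('side'); par=(.6357,-.1807,-2,0.1)
cv2.imwrite('pics/ov3.png',np.hstack([overlay(c,320,170,410,250,5,par)[:400,:400],overlay(s,290,185,370,265,5,par)]))
E
```

```text
t 12.45 tcp [ 0.5336 -0.1773  0.0894] yaw 177.94 w 0.0122 F [-0.4 -0.3 -0.1] q [-0.41  0.32  0.8   1.86 -0.26  1.07  2.03]
SHIFT [-0.0119, 0.0001, 0.0014] ROT [0.03, 0.08, -0.06]
```

View pics/ov3.png

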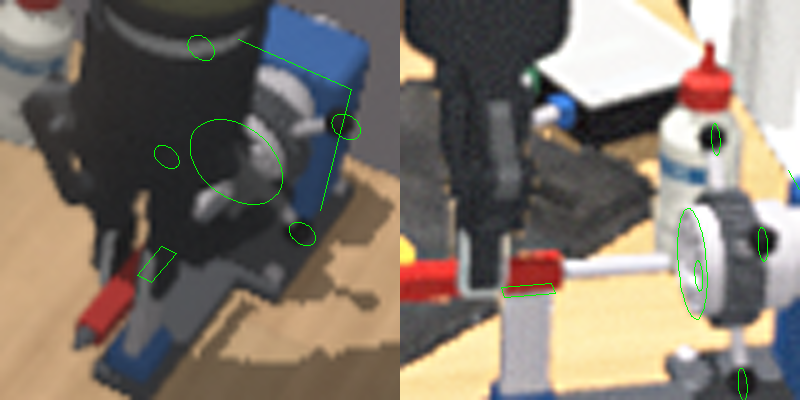

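The shank points at the nose centre, and the body sits just over the rest top. I'll insert slowly.

Request:
move_arm(
  rows=[
    [[-0.006, 0, 0.001], [0, 0, 0], 0.0],
    [[-0.012, 0, 0.001], [0, 0, 0], 0.0],
    [[-0.018, 0, 0.001], [0, 0, 0], 0.0],
    [[-0.024, 0, 0.001], [0, 0, 0], 0.0],
  ],
)

```text
clock: 12.95
tcp_pos: [0.5593, -0.1785, 0.0896]
orientation: [0.056, 3.137, 0.0]
ft_force: [-0.7, -0.7, -1.3]
gripper_width: 0.012
```

```bash
python3 - <<'E'
from ov import *
to([.583,-.1788,.0885],178)
c=cam('wrist'); s=cam('side'); par=(.6357,-.1807,-2,0.1)
cv2.imwrite('pics/ov4.png',np.hstack([cv2.resize(c['pixels'][200:400,180:380],(400,400)),overlay(s,290,185,370,265,5,par)]))
E
```

```text
t 12.95 tcp [ 0.5593 -0.1785  0.0896] yaw 177.96 w 0.012 F [-0.7 -0.7 -1.3] q [-0.39  0.37  0.79  1.8  -0.3   1.08  2.04]
SHIFT [-0.0237, 0.0005, 0.0012] ROT [0.01, 0.21, -0.04]
```

View pics/ov4.png

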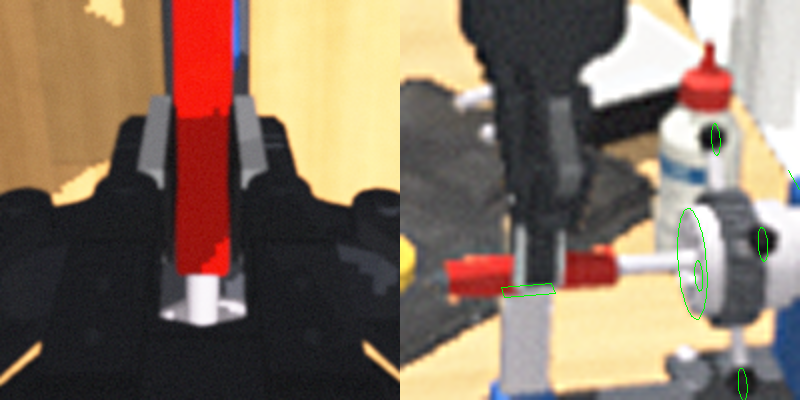

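The shank is inside the mouth and centred laterally: it's at 201 in the wrist crop, with the nose running from 160 to 247. There is no contact force, so I'll continue to the bottom.

Request:
move_arm(
  rows=[
    [[-0.006, 0, 0.001], [0, 0, 0], 0.0],
    [[-0.012, 0.0005, 0.001], [0, 0, 0], 0.0],
    [[-0.017, 0.0005, 0.001], [0, 0, 0], 0.0],
    [[-0.02, 0.0005, 0.001], [0, 0, 0], 0.0],
  ],
)

```text
clock: 13.45
tcp_pos: [0.5802, -0.1785, 0.0886]
orientation: [0.055, 3.137, -0.001]
ft_force: [0.0, 0.1, -1.1]
gripper_width: 0.0123
```

```bash
python3 - <<'E'
from ov import *
to([.583,-.1788,.0885],178)
E
```

```text
t 13.45 tcp [ 0.5802 -0.1785  0.0886] yaw 178.0 w 0.0123 F [ 0.   0.1 -1.1] q [-0.37  0.42  0.77  1.75 -0.32  1.1   2.04]
SHIFT [-0.0028, -0.0002, 0.0001] ROT [-0.03, 0.23, 0.0]
```

Predicted remaining travel is 3 mm, so I'll creep in until it touches.

Request:
move_arm(
  rows=[
    [[-0.002, 0, 0], [0, 0, 0], 0.0],
    [[-0.004, 0, 0], [0, 0, 0], 0.0],
    [[-0.004, 0, 0], [0, 0, 0], 0.0],
  ],
)

```text
clock: 13.75
tcp_pos: [0.5843, -0.1786, 0.0886]
orientation: [0.055, 3.137, -0.001]
ft_force: [0.1, -0.5, -0.9]
gripper_width: 0.0123
```

```bash
python3 - <<'E'
from ov import *
to([.583,-.1788,.0885],178)
c=cam('wrist'); s=cam('side'); par=(.6357,-.1807,-2,0.1)
cv2.imwrite('pics/ov5.png',np.hstack([cv2.resize(c['pixels'][200:400,180:380],(400,400)),overlay(s,290,185,370,265,5,par)]))
E
```

```text
t 13.75 tcp [ 0.5843 -0.1786  0.0886] yaw 178.01 w 0.0123 F [ 0.1 -0.5 -0.9] q [-0.37  0.43  0.77  1.74 -0.33  1.1   2.04]
SHIFT [0.0013, -0.0002, 0.0] ROT [-0.03, 0.22, 0.01]
```

View pics/ov5.png

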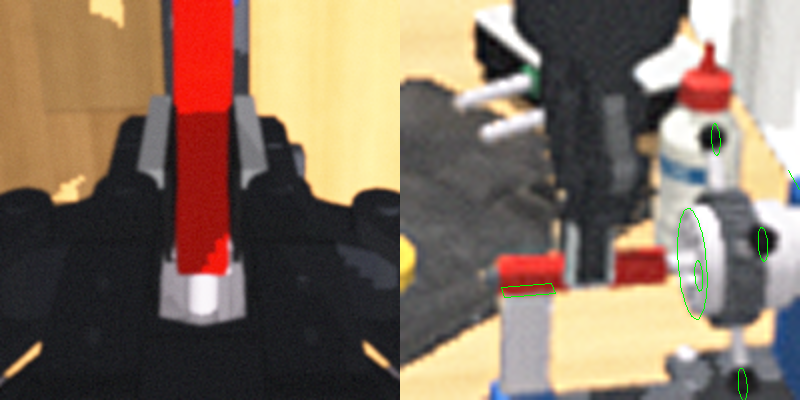

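Request:
move_arm(
  rows=[
    [[-0.002, 0, 0], [0, 0, 0], 0.0],
    [[-0.003, 0, 0], [0, 0, 0], 0.0],
    [[-0.003, 0, 0], [0, 0, 0], 0.0],
  ],
)

```text
clock: 14.15
tcp_pos: [0.5847, -0.1788, 0.0879]
orientation: [-0.056, -3.14, -0.001]
ft_force: [-5.4, 1.5, 1.4]
gripper_width: 0.012
```

```bash
python3 - <<'E'
from ov import *
st()
E
```

```text
t 14.15 tcp [ 0.5847 -0.1788  0.0879] yaw 177.97 zax [-0.001  0.    -1.   ] w 0.012 F [-5.4  1.5  1.4] q [-0.36  0.43  0.77  1.74 -0.33  1.11  2.05]
```

Contact at x=0.5847 with 5 N pushing back matches the expected bottom (0.583). I'll hold, release and rise.

Request:
move_arm(
  rows=[
    [[0.0, 0, 0.0005], [0, 0, 0], 0.0],
    [[0.0, 0, 0.0005], [0, 0, 0], 0.0],
    [[0, 0, 0.0005], [0, 0, 0], 0.25],
    [[0, 0, 0], [0, 0, 0], 0.3],
    [[0, 0, 0], [0, 0, 0], 0.3],
  ],
)

```text
clock: 14.65
tcp_pos: [0.5853, -0.1788, 0.0883]
orientation: [0.056, 3.141, 0.001]
ft_force: [0.4, -0.2, -0.3]
gripper_width: 0.0255
```

Request:
move_arm(
  rows=[
    [[0, 0, -0.03], [0, 0, 0], 0.35],
    [[0, 0, -0.07], [0, 0, 0], 0.35],
    [[0, 0, -0.12], [0, 0, 0], 0.35],
  ],
)

```text
clock: 14.95
tcp_pos: [0.5843, -0.1784, 0.2082]
orientation: [-0.055, -3.138, -0.001]
ft_force: [0.9, -0.0, 0.3]
gripper_width: 0.03
```

```bash
python3 - <<'E'
from ov import *
st()
c=cam('scene'); s=cam('side'); par=(.6365,-.1807,-2,0.1)
cv2.imwrite('pics/ov6.png',np.hstack([overlay(c,320,170,410,250,5,par)[:400,:400],overlay(s,290,185,370,265,5,par)]))
E
```

```text
t 14.95 tcp [ 0.5843 -0.1784  0.2082] yaw 177.97 zax [-0.003  0.    -1.   ] w 0.03 F [ 0.9 -0.   0.3] q [-0.41  0.32  0.82  1.61 -0.24  1.32  1.98]
```

View pics/ov6.png

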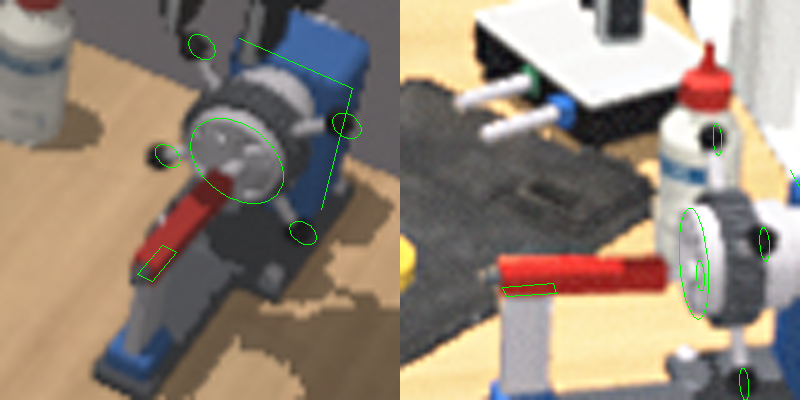

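The bit lies on the rest with its shank in the chuck, and the top-left knob is where the model puts it, at about 0.1 rad. I'll turn the tool to pinch that knob along the chuck axis.

```bash
python3 - <<'E'
from ov import *
to([.6558,-.1449,.20],88)
E
```

```text
t 15.05 tcp [ 0.5892 -0.1809  0.2158] yaw 177.96 w 0.0296 F [ 0.3 -0.5  0.2] q [-0.41  0.31  0.82  1.6  -0.24  1.32  1.98]
SHIFT [-0.0651, 0.0383, 0.0166] ROT [0.51, 0.64, 89.96]
```

Request:
move_arm(
  rows=[
    [[-0.065, 0.038, 0], [0.5, 0.6, 90], 0.35],
    [[-0.065, 0.038, 0], [0.5, 0.6, 90], 0.35],
    [[-0.065, 0.038, 0], [0.5, 0.6, 90], 0.35],
    [[-0.065, 0.038, 0], [0.5, 0.6, 90], 0.35],
    [[-0.065, 0.038, 0], [0.5, 0.6, 90], 0.35],
  ],
)

```text
clock: 15.55
tcp_pos: [0.6559, -0.145, 0.2162]
orientation: [1.21, 2.899, -0.0]
ft_force: [1.0, 0.5, -0.8]
gripper_width: 0.0296
```

```bash
python3 - <<'E'
from ov import *
to([.6558,-.1449,.20],88)
E
```

```text
t 15.55 tcp [ 0.6559 -0.145   0.2162] yaw 134.68 w 0.0296 F [ 1.   0.5 -0.8] q [-0.47  0.5   0.92  1.44 -0.4   1.4   1.24]
SHIFT [0.0002, 0.0001, 0.0162] ROT [0.01, 0.03, 46.68]
```

Request:
move_arm(
  rows=[
    [[0, 0, 0.016], [0, 0, 46.7], 0.35],
    [[0, 0, 0.016], [0, 0, 46.7], 0.35],
    [[0, 0, 0.016], [0, 0, 46.7], 0.35],
    [[0, 0, 0.016], [0, 0, 46.7], 0.35],
    [[0, 0, 0.016], [0, 0, 46.7], 0.35],
  ],
)

```text
clock: 16.05
tcp_pos: [0.6561, -0.1449, 0.1999]
orientation: [2.188, 2.253, 0.0]
ft_force: [-0.4, 0.5, 0.4]
gripper_width: 0.0297
```

```bash
python3 - <<'E'
from ov import *
to([.6558,-.1449,.17],88)
c=cam('wrist','wrist20.png')
E
```

```text
t 16.05 tcp [ 0.6561 -0.1449  0.1999] yaw 91.7 w 0.0297 F [-0.4  0.5  0.4] q [-0.56  0.58  1.07  1.46 -0.51  1.4   0.56]
SHIFT [-0.0, -0.0003, 0.0299] ROT [0.04, 0.02, 3.7]
```

View pics/wrist20.png

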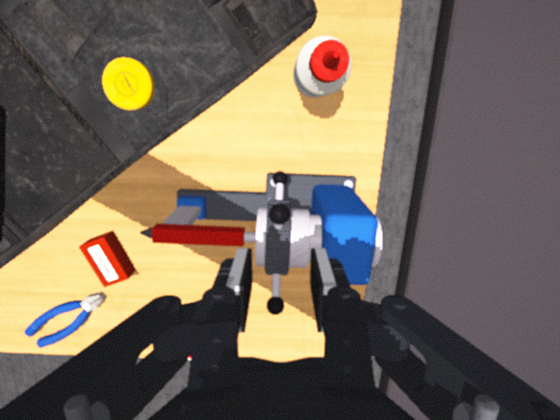

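Looking down, the upper-left knob is at (279,213), midway between the fingers at columns 246 and 317. I'll check its position.

```bash
python3 - <<'E'
from ov import *
c=load('wrist'); C=cloud(c)
p=c['pixels'].astype(int)
for (u0,v0) in [(279,213),(280,178),(276,305)]:
    w=C[v0-9:v0+10,u0-9:u0+10]; dark=(p[v0-9:v0+10,u0-9:u0+10].sum(2)<120)
    Q=w[dark]; t=np.percentile(Q[:,2],90); print((u0,v0),'top z',t.round(4),'mean top pts',Q[Q[:,2]>t-.006].mean(0).round(4))
print(plane(c,[(279,213)],.136),[l.mean(0).round(4) for l in model(.6365,-.1807,-2,.1)[4:]])
to([.6558,-.1449,.128],91.7)
E
```

```text
(279, 213) top z 0.1409 mean top pts [ 0.6553 -0.139   0.1407]
(280, 178) top z 0.0593 mean top pts [ 0.6563 -0.1323  0.0577]
(276, 305) top z 0.134 mean top pts [ 0.6542 -0.2192  0.1331]
[[ 0.65519613 -0.14035301  0.136     ]] [array([ 0.6558, -0.1445,  0.1349]), array([ 0.6561, -0.1363,  0.0533]), array([ 0.6532, -0.2179,  0.0451]), array([ 0.6529, -0.2261,  0.1267])]
t 16.1 tcp [ 0.6561 -0.1448  0.1997] yaw 91.4 w 0.0299 F [-1.4  0.2 -0.3] q [-0.56  0.58  1.07  1.46 -0.51  1.4   0.56]
SHIFT [-0.0001, -0.0004, 0.0717] ROT [0.02, 0.05, -0.3]
```

Request:
move_arm(
  rows=[
    [[0.003, 0, 0.03], [0, 0, 0], 0.35],
    [[0.003, 0, 0.06], [0, 0, 0], 0.35],
    [[0.003, 0, 0.074], [0, 0, 0], 0.35],
    [[0.003, 0, 0.074], [0, 0, 0], 0.35],
  ],
)

```text
clock: 16.5
tcp_pos: [0.6549, -0.1411, 0.1234]
orientation: [-2.191, -2.248, 0.004]
ft_force: [0.5, 0.5, -0.5]
gripper_width: 0.0299
```

```bash
python3 - <<'E'
from ov import *
to([.6555,-.1415,.125],91.5)
c=cam('wrist','wrist21.png'); s=cam('side'); cv2.imwrite('pics/ov21.png',overlay(s,310,185,390,265,7,(.6365,-.18,-2,.03)))
E
```

```text
t 16.5 tcp [ 0.6549 -0.1411  0.1234] yaw 91.49 w 0.0299 F [ 0.5  0.5 -0.5] q [-0.55  0.63  1.03  1.55 -0.56  1.28  0.59]
SHIFT [-0.0004, 0.0006, -0.0016] ROT [-0.19, 0.0, -0.01]
```

View pics/wrist21.png

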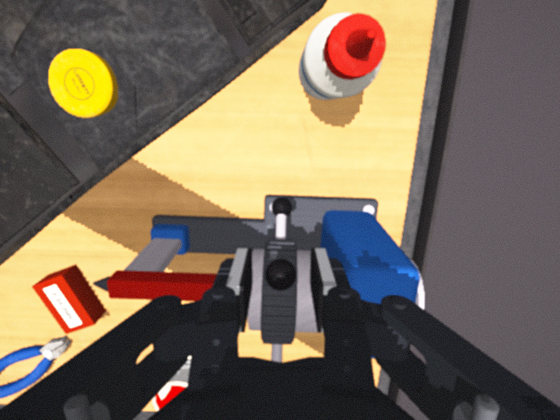

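View pics/ov21.png

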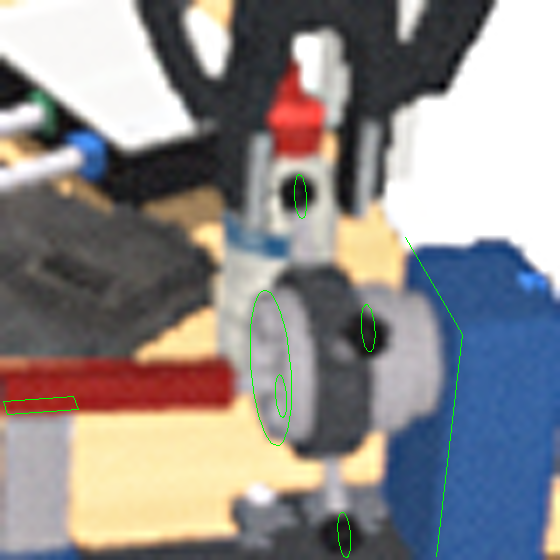

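The ball at (282,272) is centred between the pads. I'll close on it.

Request:
move_arm(
  rows=[
    [[0, 0, 0], [0, 0, 0], 0.2],
    [[0, 0, 0], [0, 0, 0], 0.1],
    [[0, 0, 0], [0, 0, 0], 0.0],
    [[0, 0, 0], [0, 0, 0], 0.0],
  ],
  force=30,
)

```text
clock: 17.0
tcp_pos: [0.6548, -0.1427, 0.128]
orientation: [-2.193, -2.248, 0.002]
ft_force: [-6.2, 0.8, 3.8]
gripper_width: 0.0119
```

```bash
python3 - <<'E'
from ov import *
st()
c=cam('wrist','wrist22.png'); 
E
```

```text
t 17.0 tcp [ 0.6548 -0.1427  0.128 ] yaw 91.41 zax [-0.002 -0.    -1.   ] w 0.0119 F [-6.2  0.8  3.8] q [-0.55  0.63  1.03  1.55 -0.55  1.29  0.59]
```

View pics/wrist22.png

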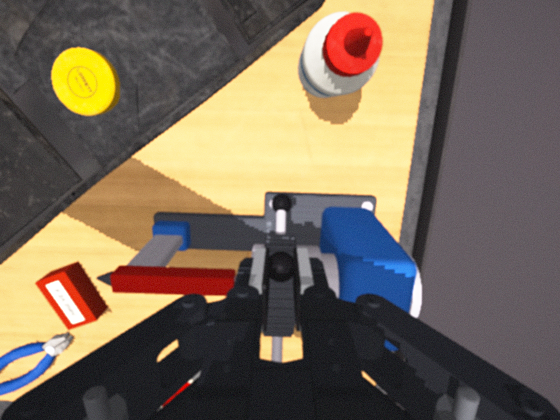

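The ball is pinched: the gripper reads 11.9 mm, and it reads about 2 mm low on a 15 mm ball. I'll work out the arc.

```bash
cat > arc.py <<'E'
from ov import *
# print rows swinging a held knob; phi from up toward +y (deg)
def arc(step,n,zoff,cy=-.181,cx=.6545,jawlead=0,r=.058):
    o=robot.sense(); T=R.from_rotvec(o['orientation']); p=o['tcp_pos']
    X=np.array([.9994,-.0349,0]); Y=np.array([.0349,.9994,0]); Z=np.array([0,0,1.])
    O=np.array([.6365,-.1807,.09])+.018*X
    d=p+np.array([0,0,zoff])-O; a,b=d@Y,d@Z; phi=np.degrees(np.arctan2(a,b)); 
    print('phi',phi.round(1),'r',np.hypot(a,b).round(4),'axial',(d@X).round(4)); st()
    q0=O+r*(np.sin(np.radians(phi))*Y+np.cos(np.radians(phi))*Z)
    for k in range(1,n+1):
        f=np.radians(phi-step*k); q=O+r*(np.sin(f)*Y+np.cos(f)*Z)
        print(T.inv().apply(q-q0).round(4).tolist())
E
python3 -c "
from arc import *
arc(6,5,.0054)"
```

```text
phi 41.7 r 0.0581 axial -0.001
t 17.05 tcp [ 0.6549 -0.1427  0.128 ] yaw 91.41 zax [-0.002 -0.    -1.   ] w 0.0121 F [-6.2  1.4  3.2] q [-0.55  0.63  1.03  1.55 -0.55  1.28  0.59]
[-0.0047, -0.0003, -0.0038]
[-0.0098, -0.0006, -0.0071]
[-0.0152, -0.0009, -0.0098]
[-0.0209, -0.0013, -0.0119]
[-0.0268, -0.0016, -0.0135]
```

Request:
move_arm(
  rows=[
    [[-0.0047, -0.001, -0.0038], [0, 0, 0], 0.0],
    [[-0.0098, -0.0015, -0.0071], [0, 0, 0], 0.0],
    [[-0.0152, -0.0018, -0.0098], [0, 0, 0], 0.0],
    [[-0.0209, -0.002, -0.0119], [0, 0, 0], 0.0],
    [[-0.0268, -0.0023, -0.0135], [0, 0, 0], 0.0],
  ],
  force=40,
)

```text
clock: 17.55
tcp_pos: [0.6544, -0.1691, 0.1408]
orientation: [2.193, 2.25, 0.001]
ft_force: [5.9, -1.3, -16.6]
gripper_width: 0.0117
```

```bash
python3 -c "
from arc import *
arc(6,5,.0054)
c=cam('wrist','wrist23.png')"
```

```text
phi 12.3 r 0.0575 axial -0.0005
t 17.55 tcp [ 0.6544 -0.1691  0.1408] yaw 91.48 zax [ 0.  0. -1.] w 0.0117 F [  5.9  -1.3 -16.6] q [-0.5   0.63  1.04  1.52 -0.55  1.31  0.62]
[-0.006, -0.0004, -0.001]
[-0.012, -0.0007, -0.0013]
[-0.0181, -0.0011, -0.0011]
[-0.0241, -0.0015, -0.0001]
[-0.0299, -0.0018, 0.0014]
```

View pics/wrist23.png

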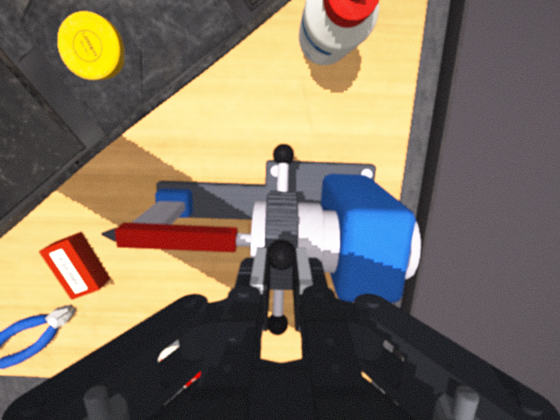

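The ball followed, and the sleeve has turned about 30°. We're pulling outwards a bit, with Fz at -17, so I'll ease 1 mm down and continue.

Request:
move_arm(
  rows=[
    [[-0.006, -0.0002, 0.0003], [0, 0, 0], 0.0],
    [[-0.012, -0.0005, 0.0], [0, 0, 0], 0.0],
    [[-0.018, -0.0009, 0.0002], [0, 0, 0], 0.0],
    [[-0.024, -0.0013, 0.0012], [0, 0, 0], 0.0],
    [[-0.03, -0.0016, 0.0027], [0, 0, 0], 0.0],
  ],
)

```text
clock: 18.1
tcp_pos: [0.6536, -0.2021, 0.1392]
orientation: [2.193, 2.246, 0.0]
ft_force: [-0.2, -0.4, 0.2]
gripper_width: 0.0003
```

```bash
python3 -c "
from arc import *
arc(6,5,.0054)"
```

```text
phi -20.9 r 0.0584 axial -0.0002
t 18.1 tcp [ 0.6536 -0.2021  0.1392] yaw 91.36 zax [ 0.002 -0.002 -1.   ] w 0.0003 F [-0.2 -0.4  0.2] q [-0.44  0.64  1.03  1.5  -0.56  1.31  0.67]
[-0.0055, -0.0003, 0.0025]
[-0.0108, -0.0006, 0.0055]
[-0.0157, -0.0009, 0.0091]
[-0.0202, -0.0012, 0.0131]
[-0.0243, -0.0015, 0.0176]
```

The ball slipped out: the gripper is shut. I'll rise, open, look, and pinch it again deeper.

Request:
move_arm(
  rows=[
    [[0, 0, -0.02], [0, 0, 0], 0.0],
    [[0.01, 0, -0.05], [0, 0, 0], 0.3],
    [[0.01, 0, -0.05], [0, 0, 0], 0.35],
  ],
)

```text
clock: 18.4
tcp_pos: [0.6553, -0.1927, 0.1935]
orientation: [2.188, 2.243, 0.006]
ft_force: [1.1, 0.3, 0.1]
gripper_width: 0.0286
```

```bash
python3 -c "
from arc import *
st()
c=cam('wrist','wrist24.png'); s=cam('side'); cv2.imwrite('pics/ov24.png',overlay(s,310,185,390,265,7,(.6365,-.18,-2,.55)))
C=cloud(c)
"
```

```text
t 18.4 tcp [ 0.6553 -0.1927  0.1935] yaw 91.4 zax [ 0.008 -0.003 -1.   ] w 0.0286 F [1.1 0.3 0.1] q [-0.47  0.6   1.06  1.45 -0.52  1.39  0.63]
```

View pics/wrist24.png

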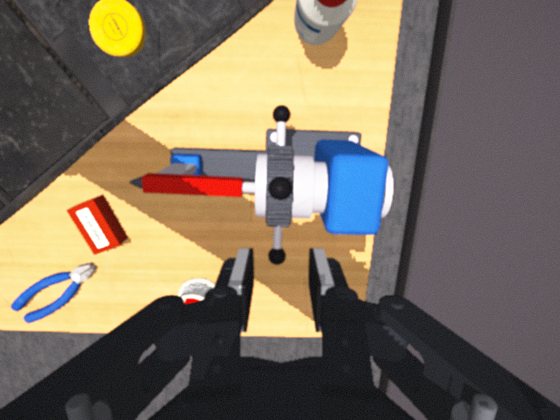

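View pics/ov24.png

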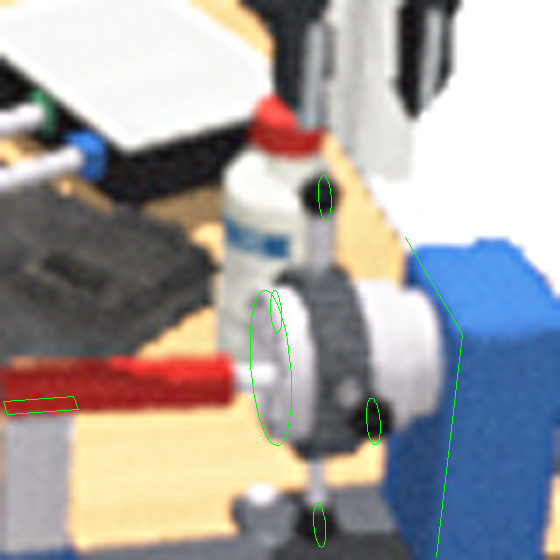

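The top knob is at (280,188), and the overlay at 0.55 rad fits, so the sleeve kept its turn. I'll pinch it deeper this time, with the TCP 13 mm below the ball.

```bash
python3 -c "
from arc import *
c=load('wrist'); C=cloud(c); p=c['pixels'].astype(int)
for (u0,v0) in [(280,188),(281,114),(277,256)]:
    w=C[v0-9:v0+10,u0-9:u0+10]; dark=(p[v0-9:v0+10,u0-9:u0+10].sum(2)<120); Q=w[dark]; t=np.percentile(Q[:,2],90); print(t.round(4),Q[Q[:,2]>t-.006].mean(0).round(4))
to([.655,-.168,.1335],91.4)
"
```

```text
0.153 [ 0.6551 -0.1641  0.152 ]
0.0836 [ 0.6554 -0.1219  0.0823]
0.1103 [ 0.654  -0.2317  0.111 ]
t 18.5 tcp [ 0.6536 -0.1924  0.1899] yaw 91.36 w 0.0297 F [-0.1  0.3 -0.7] q [-0.47  0.6   1.06  1.45 -0.52  1.39  0.63]
SHIFT [0.0245, 0.0018, 0.0564] ROT [0.2, 0.13, -0.04]
```

Request:
move_arm(
  rows=[
    [[0.026, 0.0015, 0.01], [0, 0, 0], 0.35],
    [[0.026, 0.0015, 0.04], [0, 0, 0], 0.35],
    [[0.026, 0.0015, 0.058], [0, 0, 0], 0.3],
    [[0.026, 0.0015, 0.058], [0, 0, 0], 0.3],
  ],
)

```text
clock: 18.9
tcp_pos: [0.6522, -0.1662, 0.128]
orientation: [-2.195, -2.246, 0.005]
ft_force: [-0.6, -0.2, -0.6]
gripper_width: 0.0255
```

Request:
move_arm(
  rows=[
    [[0, 0, 0], [0, 0, 0], 0.15],
    [[0, 0, 0], [0, 0, 0], 0.05],
    [[0, 0, 0], [0, 0, 0], 0.0],
    [[0, 0, 0], [0, 0, 0], 0.0],
  ],
  force=60,
)

```text
clock: 19.3
tcp_pos: [0.6544, -0.1671, 0.1292]
orientation: [2.194, 2.244, -0.001]
ft_force: [4.7, -1.2, -4.0]
gripper_width: 0.011
```

```bash
python3 -c "
from arc import *
arc(6,5,.013)
c=cam('wrist','wrist25.png')"
```

```text
phi 15.2 r 0.0541 axial -0.0006
t 19.3 tcp [ 0.6544 -0.1671  0.1292] yaw 91.29 zax [ 0.002 -0.003 -1.   ] w 0.011 F [ 4.7 -1.2 -4. ] q [-0.5   0.63  1.03  1.54 -0.56  1.29  0.62]
[-0.0059, -0.0003, -0.0013]
[-0.012, -0.0007, -0.0019]
[-0.018, -0.001, -0.0019]
[-0.024, -0.0014, -0.0013]
[-0.03, -0.0017, -0.0]
```

View pics/wrist25.png

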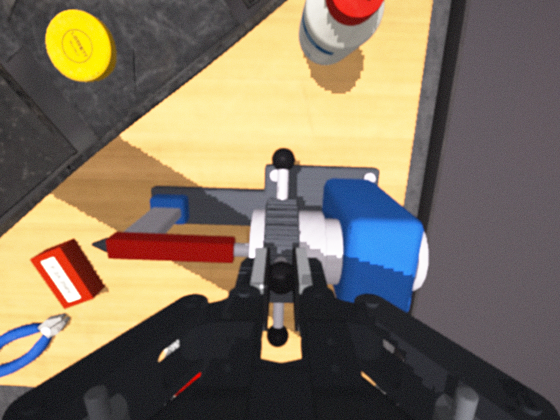

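Request:
move_arm(
  rows=[
    [[-0.006, -0.0003, -0.0012], [0, 0, 0], 0.0],
    [[-0.012, -0.0007, -0.0018], [0, 0, 0], 0.0],
    [[-0.018, -0.001, -0.0018], [0, 0, 0], 0.0],
    [[-0.024, -0.0014, -0.0011], [0, 0, 0], 0.0],
    [[-0.03, -0.0017, 0.0002], [0, 0, 0], 0.0],
  ],
)

```text
clock: 19.85
tcp_pos: [0.6543, -0.1979, 0.1301]
orientation: [2.192, 2.243, 0.001]
ft_force: [0.4, 0.3, -0.3]
gripper_width: 0.002
```

```bash
python3 -c "
from arc import *
arc(6,5,.017)"
```

```text
phi -16.2 r 0.0594 axial 0.0004
t 19.85 tcp [ 0.6543 -0.1979  0.1301] yaw 91.31 zax [ 0.004 -0.004 -1.   ] w 0.002 F [ 0.4  0.3 -0.3] q [-0.45  0.65  1.02  1.52 -0.56  1.29  0.67]
[-0.0057, -0.0003, 0.002]
[-0.0112, -0.0007, 0.0046]
[-0.0164, -0.001, 0.0078]
[-0.0212, -0.0013, 0.0115]
[-0.0256, -0.0015, 0.0156]
```

Slipped again. I'll look before trying anything else.

```bash
python3 -c "
from arc import *
c=cam('wrist','wrist26.png'); s=cam('side'); cv2.imwrite('pics/ov26.png',overlay(s,310,185,390,265,7,(.6365,-.18,-2,.55)))
"
```

```text
(no output)
```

View pics/wrist26.png

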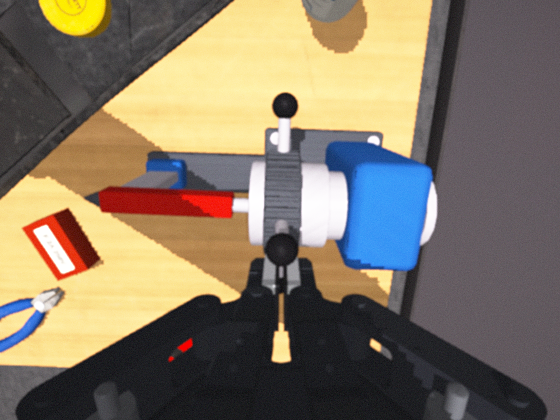

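View pics/ov26.png

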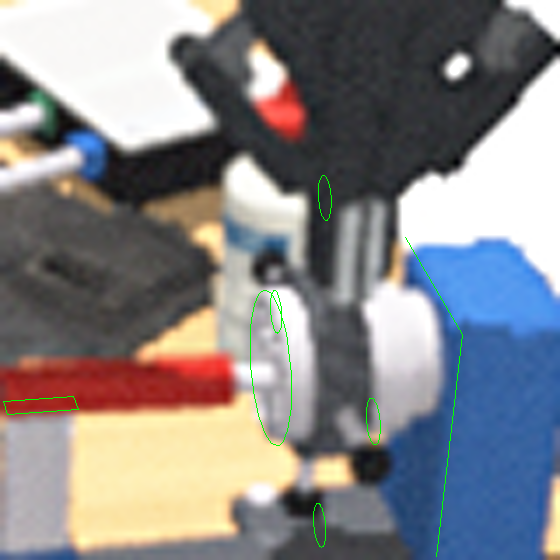

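The ball at (282,248) slipped out behind the fingers after moving on to about the top of its swing. Pinching is unreliable, so I'll push the knob with the shut fingers from its +y side. First I'll rise and measure.

Request:
move_arm(
  rows=[
    [[0, 0, -0.04], [0, 0, 0], 0.0],
    [[0.02, 0, -0.045], [0, 0, 0], 0.0],
    [[0.045, 0, -0.045], [0, 0, 0], 0.02],
    [[0.045, 0, -0.045], [0, 0, 0], 0.02],
  ],
)

```text
clock: 20.35
tcp_pos: [0.6526, -0.1519, 0.1758]
orientation: [2.192, 2.244, -0.0]
ft_force: [0.4, 1.1, -0.6]
gripper_width: 0.0019
```

```bash
cat > knobs.py <<'E'
from arc import *
from scipy.optimize import least_squares
def knobs(save,th0):
    c=cam('wrist',save); C=cloud(c); p=c['pixels'].astype(int); st()
    m=(p.sum(2)<130)&(C[...,0]>.63)&(C[...,0]<.68)&(C[...,1]>-.26)&(C[...,1]<-.11)&(C[...,2]>.02)&(C[...,2]<.16)
    m[300:]=0
    n,lab,stt,cen=cv2.connectedComponentsWithStats(m.astype(np.uint8))
    for i in range(1,n):
        if stt[i,4]>40:
            Q=C[lab==i]; t=np.percentile(Q[:,2],95); print(cen[i].round(0),stt[i,4],Q[Q[:,2]>t-.006].mean(0).round(4),'phi',np.degrees(np.arctan2(Q[:,1].mean()+.18,t-.0075-.09)).round(0))
E
python3 -c "
from knobs import *
knobs('wrist27.png',.8)
"
```

```text
t 20.4 tcp [ 0.652  -0.1539  0.1755] yaw 91.26 zax [ 0.003 -0.005 -1.   ] w 0.0016 F [ 0.1 -0.4  0.1] q [-0.55  0.59  1.07  1.5  -0.52  1.35  0.58]
[285. 171.] 210 [ 0.6555 -0.1201  0.0975] phi 88.0
[281. 283.] 87 [ 0.6535 -0.1785  0.1532] phi 2.0
```

View pics/wrist27.png

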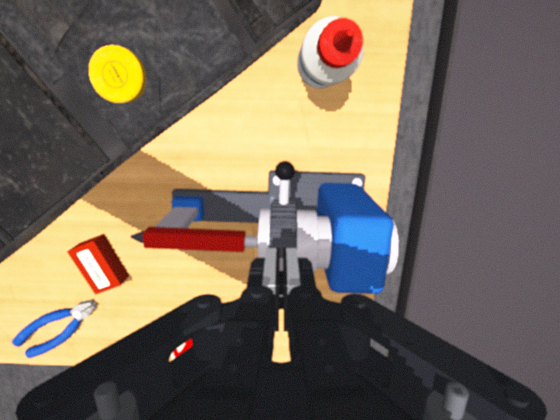

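The top ball is at about φ=0–2° (sleeve ≈0.77), and the shut fingers stand on its +y side. I'll lower them to ball depth.

Request:
move_arm(
  rows=[
    [[0.002, 0.002, 0.02], [0, 0, 0], 0.0],
    [[0.002, 0.002, 0.04], [0, 0, 0], 0.0],
    [[0.002, 0.002, 0.041], [0, 0, 0], 0.0],
  ],
)

```text
clock: 20.7
tcp_pos: [0.6521, -0.1532, 0.1323]
orientation: [2.197, 2.242, -0.008]
ft_force: [-0.4, -0.3, 0.3]
gripper_width: 0.0002
```

```bash
python3 -c "
from knobs import *
knobs('wrist28.png',.8)
"
```

```text
t 20.75 tcp [ 0.6528 -0.1535  0.1336] yaw 91.15 zax [ 0.    -0.006 -1.   ] w -0.0001 F [-0.1  0.2  0.5] q [-0.54  0.62  1.04  1.55 -0.55  1.29  0.59]
[287. 183.] 333 [ 0.6555 -0.1197  0.0973] phi 88.0
[281. 260.] 104 [ 0.6522 -0.1427  0.1563] phi 31.0
[259. 270.] 207 [ 0.6422 -0.1469  0.1572] phi 28.0
[303. 271.] 230 [ 0.6625 -0.1465  0.1572] phi 28.0
```

View pics/wrist28.png

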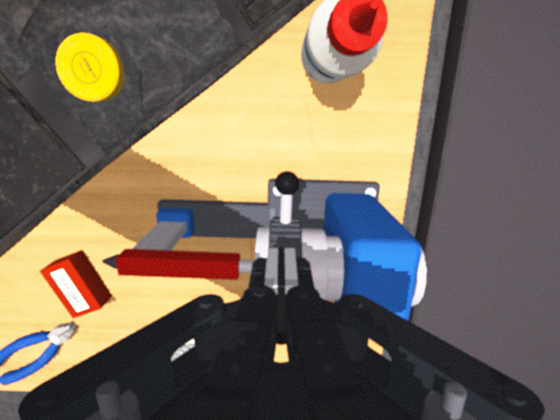

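Request:
move_arm(
  rows=[
    [[-0.006, 0.001, 0], [0, 0, 0], 0.0],
    [[-0.012, 0.001, 0], [0, 0, 0], 0.0],
    [[-0.018, 0.0005, 0.0005], [0, 0, 0], 0.0],
    [[-0.024, 0, 0.001], [0, 0, 0], 0.0],
    [[-0.03, 0, 0.002], [0, 0, 0], 0.0],
  ],
)

```text
clock: 21.25
tcp_pos: [0.654, -0.1836, 0.1323]
orientation: [2.195, 2.241, -0.004]
ft_force: [1.2, 2.7, -0.4]
gripper_width: 0.0001
```

```bash
python3 -c "
from knobs import *
knobs('wrist29.png',.8)
"
```

```text
t 21.3 tcp [ 0.6536 -0.1849  0.1319] yaw 91.09 zax [ 0.001 -0.006 -1.   ] w -0.0003 F [ 1.1  2.1 -0.1] q [-0.47  0.64  1.03  1.52 -0.56  1.29  0.64]
[285. 145.] 497 [ 0.6553 -0.1254  0.1186] phi 67.0
[281. 261.] 104 [ 0.6541 -0.1731  0.1565] phi 6.0
[259. 271.] 187 [ 0.644  -0.1773  0.1572] phi 2.0
[303. 270.] 250 [ 0.6643 -0.177   0.1571] phi 3.0
```

View pics/wrist29.png

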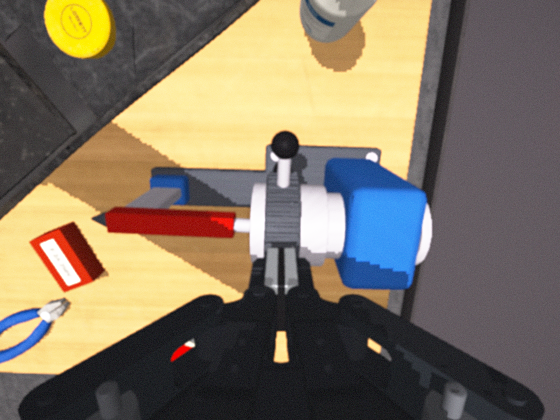

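The push works: the following knob is now at φ≈67°, at only about 2.5 N. I'll keep pushing.

Request:
move_arm(
  rows=[
    [[-0.005, 0, 0.001], [0, 0, 0], 0.0],
    [[-0.01, -0.0005, 0.002], [0, 0, 0], 0.0],
    [[-0.015, -0.0008, 0.003], [0, 0, 0], 0.0],
    [[-0.02, -0.001, 0.004], [0, 0, 0], 0.0],
    [[-0.023, -0.001, 0.005], [0, 0, 0], 0.0],
  ],
)

```text
clock: 21.8
tcp_pos: [0.6522, -0.204, 0.1245]
orientation: [-2.196, -2.243, 0.003]
ft_force: [-0.1, 10.3, -6.4]
gripper_width: -0.0006
```

```bash
python3 -c "
from knobs import *
knobs('wrist30.png',.8)
"
```

```text
t 21.85 tcp [ 0.6521 -0.2042  0.1243] yaw 91.2 zax [-0.003  0.    -1.   ] w -0.0001 F [ 0.3  7.9 -4.9] q [-0.43  0.66  1.02  1.51 -0.57  1.29  0.68]
[289. 135.] 1017 [ 0.6549 -0.1402  0.1384] phi 44.0
[281. 267.] 154 [ 0.6524 -0.1937  0.1565] phi -13.0
[259. 263.] 71 [ 0.6423 -0.1978  0.137 ] phi -23.0
[304. 273.] 296 [ 0.6628 -0.1975  0.1522] phi -17.0
[257. 278.] 163 [ 0.6422 -0.1979  0.1523] phi -17.0
```

The next knob is at φ≈44° (sleeve ≈1.58). I'll lift over it and push from its far side.

Request:
move_arm(
  rows=[
    [[0.002, 0, -0.02], [0, 0, 0], 0.0],
    [[0.01, 0, -0.045], [0, 0, 0], 0.0],
    [[0.05, 0.002, -0.045], [0, 0, 0], 0.0],
    [[0.086, 0.004, -0.045], [0, 0, 0], 0.0],
    [[0.086, 0.004, -0.045], [0, 0, 0], 0.0],
  ],
)

```text
clock: 22.35
tcp_pos: [0.6559, -0.1126, 0.1688]
orientation: [-2.187, -2.251, 0.001]
ft_force: [0.0, 0.5, -0.3]
gripper_width: 0.0001
```

```bash
python3 -c "
from knobs import *
knobs('wrist31.png',.8)
to([.6568,-.1175,.120],91.2)
"
```

```text
t 22.4 tcp [ 0.6552 -0.1161  0.169 ] yaw 91.47 zax [-0.003 -0.001 -1.   ] w 0.0002 F [ 0.  -0.2 -0.4] q [-0.61  0.59  1.06  1.52 -0.52  1.35  0.53]
[280. 221.] 129 [ 0.656  -0.1324  0.0567] phi 129.0
t 22.4 tcp [ 0.6552 -0.1161  0.169 ] yaw 91.47 w 0.0002 F [ 0.  -0.2 -0.4] q [-0.61  0.59  1.06  1.52 -0.52  1.35  0.53]
SHIFT [-0.0014, 0.0017, 0.049] ROT [-0.16, 0.05, 0.27]
```

View pics/wrist31.png

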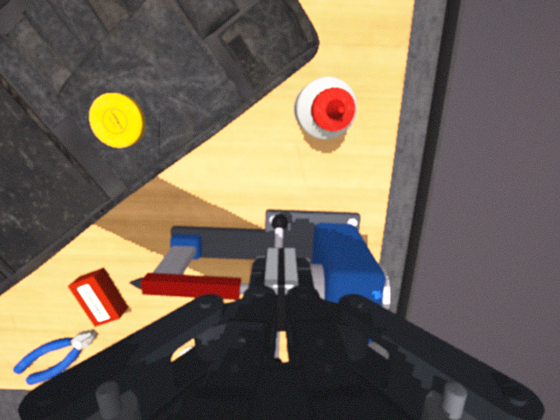

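Request:
move_arm(
  rows=[
    [[0, 0.001, 0.025], [0, 0, 0], 0.0],
    [[0, 0.001, 0.045], [0, 0, 0], 0.0],
    [[0, 0.001, 0.049], [0, 0, 0], 0.0],
  ],
)

```text
clock: 22.7
tcp_pos: [0.6541, -0.1184, 0.1177]
orientation: [-2.194, -2.245, 0.01]
ft_force: [-0.5, -1.0, -0.1]
gripper_width: 0.0003
```

```bash
python3 -c "
from arc import *
st()
"
```

```text
t 22.7 tcp [ 0.6541 -0.1184  0.1177] yaw 91.32 zax [-0.007 -0.003 -1.   ] w 0.0003 F [-0.5 -1.  -0.1] q [-0.59  0.63  1.03  1.57 -0.55  1.27  0.55]
```

Request:
move_arm(
  rows=[
    [[-0.007, 0.001, -0.003], [0, 0, 0], 0.0],
    [[-0.014, 0.001, -0.007], [0, 0, 0], 0.0],
    [[-0.021, 0.001, -0.011], [0, 0, 0], 0.0],
    [[-0.028, 0.0005, -0.014], [0, 0, 0], 0.0],
    [[-0.035, 0, -0.016], [0, 0, 0], 0.0],
  ],
)

```text
clock: 23.2
tcp_pos: [0.6556, -0.1542, 0.1356]
orientation: [-2.195, -2.246, 0.008]
ft_force: [-0.8, 3.2, 3.1]
gripper_width: -0.0005
```

```bash
python3 -c "
from knobs import *
knobs('wrist32.png',.8)
"
```

```text
t 23.25 tcp [ 0.6555 -0.1562  0.1359] yaw 91.2 zax [-0.004 -0.004 -1.   ] w 0.0004 F [0.1 1.9 2.3] q [-0.52  0.63  1.04  1.53 -0.55  1.3   0.6 ]
[282. 178.] 293 [ 0.6555 -0.1201  0.0892] phi 96.0
[281. 259.] 83 [ 0.6558 -0.1438  0.1565] phi 30.0
[259. 268.] 158 [ 0.6459 -0.148   0.157 ] phi 27.0
[302. 263.] 73 [ 0.6658 -0.1475  0.1482] phi 31.0
[304. 273.] 81 [ 0.666  -0.1477  0.1568] phi 27.0
```

View pics/wrist32.png

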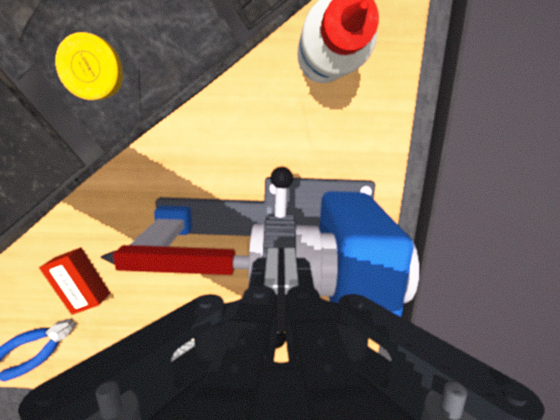

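The trailing knob is at φ≈96°, so the sleeve is at about 2.25 and the jaws are about to meet the shank. I'll push on and watch the force.

Request:
move_arm(
  rows=[
    [[-0.005, 0, 0], [0, 0, 0], 0.0],
    [[-0.01, -0.0003, 0.0005], [0, 0, 0], 0.0],
    [[-0.015, -0.0006, 0.001], [0, 0, 0], 0.0],
    [[-0.02, -0.001, 0.0015], [0, 0, 0], 0.0],
    [[-0.025, -0.001, 0.002], [0, 0, 0], 0.0],
  ],
)

```text
clock: 23.75
tcp_pos: [0.6552, -0.1808, 0.1337]
orientation: [-2.197, -2.245, 0.008]
ft_force: [0.0, 5.3, 0.3]
gripper_width: -0.0001
```

```bash
python3 -c "
from knobs import *
knobs('wrist33.png',.8)
"
```

```text
t 23.8 tcp [ 0.655  -0.1817  0.1335] yaw 91.18 zax [-0.004 -0.004 -1.   ] w 0.0002 F [ 1.4  3.  -1. ] q [-0.47  0.64  1.03  1.52 -0.56  1.3   0.64]
[283. 147.] 458 [ 0.6553 -0.1242  0.1157] phi 70.0
[281. 260.] 97 [ 0.6554 -0.1704  0.1567] phi 9.0
[259. 269.] 187 [ 0.6453 -0.1746  0.1569] phi 5.0
[302. 263.] 76 [ 0.6654 -0.1743  0.146 ] phi 6.0
[304. 275.] 115 [ 0.6657 -0.1743  0.1569] phi 5.0
```

Request:
move_arm(
  rows=[
    [[-0.004, 0, 0.0005], [0, 0, 0], 0.0],
    [[-0.008, -0.0003, 0.001], [0, 0, 0], 0.0],
    [[-0.01, -0.0005, 0.0015], [0, 0, 0], 0.0],
    [[-0.011, -0.0005, 0.002], [0, 0, 0], 0.0],
  ],
)

```text
clock: 24.2
tcp_pos: [0.655, -0.1899, 0.1306]
orientation: [-2.194, -2.244, 0.005]
ft_force: [0.2, 7.6, 1.0]
gripper_width: -0.0001
```

```bash
python3 -c "
from knobs import *
knobs('wrist34.png',.8)
"
```

```text
t 24.25 tcp [ 0.655  -0.19    0.1306] yaw 91.29 zax [-0.005  0.    -1.   ] w -0.0002 F [ 0.7  6.8 -1. ] q [-0.45  0.65  1.02  1.51 -0.56  1.31  0.65]
[283. 141.] 571 [ 0.6551 -0.1289  0.1248] phi 60.0
[281. 262.] 115 [ 0.6552 -0.1795  0.1564] phi 0.0
[258. 272.] 246 [ 0.6451 -0.1838  0.1569] phi -4.0
[302. 263.] 79 [ 0.6654 -0.1832  0.1435] phi -4.0
[304. 276.] 164 [ 0.6655 -0.1834  0.1569] phi -3.0
```

The sleeve is at about 2.87. I'll push on towards the end stop.

Request:
move_arm(
  rows=[
    [[-0.003, 0, 0.0005], [0, 0, 0], 0.0],
    [[-0.005, 0, 0.001], [0, 0, 0], 0.0],
    [[-0.006, 0, 0.001], [0, 0, 0], 0.0],
    [[-0.006, 0, 0.001], [0, 0, 0], 0.0],
  ],
)

```text
clock: 24.65
tcp_pos: [0.6551, -0.1924, 0.129]
orientation: [-2.187, -2.243, 0.001]
ft_force: [-1.4, 8.7, 3.7]
gripper_width: -0.0001
```

```bash
python3 -c "
from knobs import *
knobs('wrist35.png',.8)
"
```

```text
t 24.7 tcp [ 0.6551 -0.1925  0.1291] yaw 91.43 zax [-0.007  0.006 -1.   ] w -0.0 F [-1.7  8.9  4.1] q [-0.44  0.65  1.02  1.51 -0.57  1.31  0.66]
[283. 140.] 608 [ 0.6551 -0.1306  0.1276] phi 57.0
[281. 263.] 121 [ 0.6554 -0.1822  0.1568] phi -2.0
[260. 263.] 78 [ 0.6453 -0.1863  0.142 ] phi -8.0
[304. 273.] 295 [ 0.6657 -0.186   0.1565] phi -6.0
[257. 278.] 149 [ 0.6452 -0.1865  0.1567] phi -6.0
```

The sleeve is at about 2.93, and the motion has stopped just short of the end stop. I'll back off, rise clear and check.

Request:
move_arm(
  rows=[
    [[0.006, 0, 0], [0, 0, 0], 0.0],
    [[0.008, 0, -0.02], [0, 0, 0], 0.0],
    [[0.01, 0, -0.06], [0, 0, 0], 0.0],
    [[0.03, 0, -0.1], [0, 0, 0], 0.0],
    [[0.06, 0, -0.12], [0, 0, 0], 0.0],
  ],
)

```text
clock: 25.2
tcp_pos: [0.6543, -0.1381, 0.2532]
orientation: [-2.2, -2.241, 0.003]
ft_force: [0.7, -0.1, -0.3]
gripper_width: -0.0001
```

```bash
python3 -c "
from knobs import *
knobs('wrist36.png',.8)
c=cam('scene'); s=cam('side'); par=(.6365,-.1807,-2,2.9)
cv2.imwrite('pics/ov36.png',np.hstack([overlay(c,320,170,410,250,5,par)[:400,:400],overlay(s,290,185,370,265,5,par)]))
"
```

```text
t 25.25 tcp [ 0.6571 -0.1297  0.2551] yaw 91.62 zax [ 0.     0.005 -1.   ] w -0.0 F [4.  3.2 1.8] q [-0.58  0.54  1.09  1.39 -0.48  1.49  0.52]
[282. 179.] 139 [ 0.6558 -0.1253  0.1194] phi 66.0
```

View pics/ov36.png

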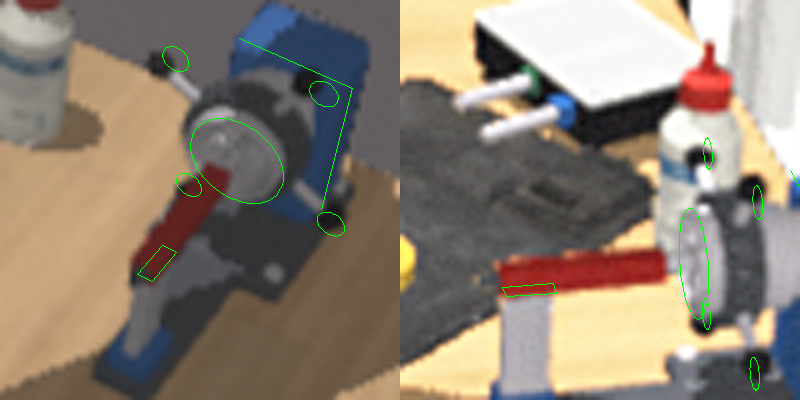

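View pics/wrist36.png

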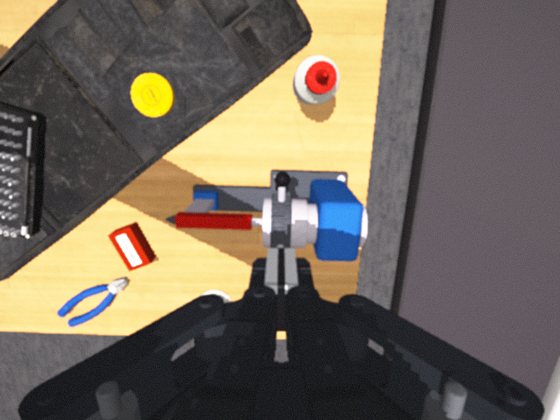

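The knobs settled back a little on release. I'll fit the sleeve angle and the bit axis more carefully.

```bash
cat > chk.py <<'E'
from ov import *
from scipy.optimize import minimize_scalar
c=load('scene'); s=load('side'); w=load('wrist')
# manual side/scene knob detection: dark blobs near predicted ring
def blobs(cc,box,thr=110):
    x0,y0,x1,y1=box; p=cc['pixels'].astype(int)[y0:y1,x0:x1].sum(2)
    n,l,st_,ce=cv2.connectedComponentsWithStats((p<thr).astype(np.uint8)); return [(ce[i]+[x0,y0],st_[i,4]) for i in range(1,n) if st_[i,4]>8]
def ring(cc,th,yaw=-2,mx=.6365,my=-.1807):
    return np.array([proj(cc,l.mean(0))[0] for l in model(mx,my,yaw,th)[4:]])
for nm,cc,box in [('scene',c,(340,170,400,225)),('side',s,(340,205,380,265))]:
    B=blobs(cc,box); print(nm,[(b.round(1).tolist(),int(n)) for b,n in B])
    for th in (2.6,2.7,2.75,2.8,2.85,2.9,2.95): print(th,ring(cc,th).round(1).tolist())
E
python3 chk.py
cat >> chk.py <<'E'
def bitov(cc,x0,y0,x1,y1,f):
    im=cv2.resize(cc['pixels'][y0:y1,x0:x1],None,fx=f,fy=f,interpolation=cv2.INTER_CUBIC)
    y=np.radians(-2); X=np.array([np.cos(y),np.sin(y),0]); Y=np.array([-np.sin(y),np.cos(y),0]); Z=np.array([0,0,1.]); O=np.array([.6365,-.1807,.09])
    for b,z in [(7,7),(7,-7),(-7,7),(-7,-7)]:
        q=np.array([O+a*X+b/1e3*Y+z/1e3*Z for a in (-.012,-.092)]); q=(proj(cc,q)+.5-[x0,y0])*f; cv2.polylines(im,[np.round(q).astype(np.int32)],False,(0,255,0),1)
    return im
cv2.imwrite('pics/bit36.png',np.hstack([bitov(c,335,190,385,240,8),bitov(s,300,215,350,265,8)]))
E
python3 chk.py >/dev/null
```

```text
scene [([381.0, 186.0], 21), ([385.7, 212.9], 14)]
2.6 [[389.1, 211.0], [378.7, 183.5], [351.4, 184.8], [362.1, 210.7]]
2.7 [[388.1, 212.2], [380.6, 185.0], [352.3, 183.5], [360.3, 209.4]]
2.75 [[387.5, 212.8], [381.6, 185.7], [352.8, 182.9], [359.5, 208.7]]
2.8 [[386.9, 213.3], [382.4, 186.5], [353.3, 182.3], [358.7, 207.9]]
2.85 [[386.2, 213.8], [383.3, 187.4], [353.9, 181.7], [357.9, 207.2]]
2.9 [[385.5, 214.2], [384.1, 188.2], [354.5, 181.2], [357.1, 206.4]]
2.95 [[384.8, 214.6], [384.9, 189.1], [355.1, 180.7], [356.4, 205.6]]
side [([341.3, 206.6], 15), ([359.7, 222.5], 14), ([360.9, 257.4], 16)]
2.6 [[361.8, 255.0], [359.2, 218.7], [349.8, 219.5], [352.1, 253.1]]
2.7 [[361.3, 256.6], [359.8, 220.6], [350.1, 217.8], [351.6, 251.2]]
2.75 [[361.1, 257.3], [360.1, 221.6], [350.3, 217.1], [351.3, 250.3]]
2.8 [[360.9, 257.9], [360.4, 222.7], [350.5, 216.4], [351.1, 249.3]]
2.85 [[360.6, 258.6], [360.7, 223.7], [350.7, 215.7], [350.9, 248.2]]
2.9 [[360.3, 259.1], [360.9, 224.9], [351.0, 215.1], [350.6, 247.2]]
2.95 [[360.0, 259.6], [361.2, 226.0], [351.2, 214.5], [350.4, 246.1]]
```

View pics/bit36.png

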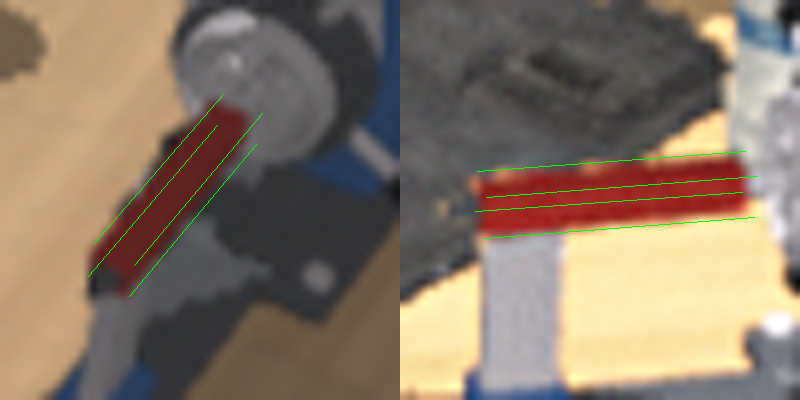

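The bit lines up with the chuck axis in both views. The sleeve has settled at about 2.76, which only just counts as firm. There's plenty of time, so I'll push the same knob once more, harder, against the stop.

```bash
python3 -c "
from arc import *
to([.655,-.169,.133],91.4)
"
```

```text
t 25.35 tcp [ 0.6556 -0.1321  0.2507] yaw 91.61 w 0.0001 F [ 0.6 -0.3 -0.9] q [-0.57  0.54  1.09  1.4  -0.48  1.49  0.52]
SHIFT [-0.0373, -0.0012, 0.1175] ROT [-0.22, -0.23, 0.21]
```

Request:
move_arm(
  rows=[
    [[-0.037, -0.001, 0.02], [0, 0, 0], 0.0],
    [[-0.037, -0.001, 0.06], [0, 0, 0], 0.0],
    [[-0.037, -0.001, 0.1], [0, 0, 0], 0.0],
    [[-0.037, -0.001, 0.117], [0, 0, 0], 0.0],
    [[-0.037, -0.001, 0.117], [0, 0, 0], 0.0],
  ],
)

```text
clock: 25.85
tcp_pos: [0.6529, -0.169, 0.1301]
orientation: [-2.185, -2.244, 0.007]
ft_force: [0.3, -0.0, -0.1]
gripper_width: 0.0003
```

```bash
python3 -c "
from arc import *
to([.655,-.198,.130],91.4)
"
```

```text
t 25.85 tcp [ 0.6529 -0.169   0.1301] yaw 91.53 w 0.0003 F [ 0.3 -0.  -0.1] q [-0.49  0.64  1.02  1.53 -0.56  1.3   0.63]
SHIFT [-0.029, 0.0014, -0.0001] ROT [-0.58, -0.23, 0.13]
```

Request:
move_arm(
  rows=[
    [[-0.008, 0.001, 0], [0, 0, 0], 0.0],
    [[-0.015, 0.001, 0], [0, 0, 0], 0.0],
    [[-0.021, 0.001, 0], [0, 0, 0], 0.0],
    [[-0.026, 0.001, 0], [0, 0, 0], 0.0],
    [[-0.029, 0.001, 0], [0, 0, 0], 0.0],
  ],
)

```text
clock: 26.35
tcp_pos: [0.6555, -0.1927, 0.1298]
orientation: [-2.176, -2.243, -0.003]
ft_force: [-0.9, 11.6, -1.6]
gripper_width: 0.0001
```

```bash
python3 -c "
from knobs import *
knobs('wrist40.png',.8)
"
```

```text
t 26.4 tcp [ 0.6556 -0.1926  0.1298] yaw 91.72 zax [-0.011  0.013 -1.   ] w 0.0002 F [-1.1  9.8 -3. ] q [-0.43  0.66  1.01  1.5  -0.57  1.32  0.67]
[283. 140.] 604 [ 0.6551 -0.1307  0.1275] phi 57.0
[281. 262.] 114 [ 0.6558 -0.1826  0.1562] phi -2.0
[259. 263.] 75 [ 0.6456 -0.1867  0.1429] phi -8.0
[304. 272.] 267 [ 0.6663 -0.1864  0.1568] phi -6.0
[257. 277.] 154 [ 0.6456 -0.187   0.1568] phi -6.0
```

Request:
move_arm(
  rows=[
    [[-0.006, 0, 0], [0, 0, 0], 0.0],
    [[-0.011, 0, 0], [0, 0, 0], 0.0],
    [[-0.013, 0, 0], [0, 0, 0], 0.0],
    [[-0.013, 0, 0], [0, 0, 0], 0.0],
  ],
)

```text
clock: 26.8
tcp_pos: [0.6558, -0.1929, 0.1297]
orientation: [-2.154, -2.237, -0.021]
ft_force: [-9.3, 22.7, 7.0]
gripper_width: 0.0004
```

```bash
python3 -c "
from knobs import *
knobs('wrist41.png',.8)
"
```

```text
t 26.85 tcp [ 0.6558 -0.1929  0.1297] yaw 92.17 zax [-0.017  0.034 -0.999] w -0.0004 F [-9.6 23.4  7.1] q [-0.41  0.66  1.    1.48 -0.58  1.34  0.69]
[284. 140.] 590 [ 0.6551 -0.1308  0.1276] phi 57.0
[281. 263.] 119 [ 0.6562 -0.1835  0.157 ] phi -3.0
[259. 263.] 77 [ 0.6459 -0.1873  0.1429] phi -9.0
[302. 263.] 75 [ 0.6662 -0.1865  0.1426] phi -8.0
[304. 277.] 152 [ 0.6665 -0.1871  0.1564] phi -7.0
[257. 279.] 121 [ 0.6461 -0.1879  0.1567] phi -7.0
```

The sleeve is at its end stop: 23 N and no further motion. I'll back off slowly.

Request:
move_arm(
  rows=[
    [[0.002, 0, 0], [0, 0, 0], 0.0],
    [[0.006, 0, 0], [0, 0, 0], 0.0],
    [[0.01, 0, 0], [0, 0, 0], 0.0],
    [[0.014, 0, 0], [1.5, 0.5, 0], 0.0],
    [[0.018, 0, 0], [2, 1, 0], 0.0],
  ],
)

```text
clock: 27.35
tcp_pos: [0.6554, -0.1761, 0.1309]
orientation: [-2.13, -2.212, 0.001]
ft_force: [0.5, -0.0, -0.2]
gripper_width: -0.0001
```

```bash
python3 -c "
from knobs import *
knobs('wrist42.png',.8)
"
```

```text
t 27.4 tcp [ 0.6556 -0.1754  0.1307] yaw 92.12 zax [-0.052  0.05  -0.997] w -0.0001 F [-0.2  0.4 -0.6] q [-0.41  0.68  0.99  1.46 -0.58  1.39  0.66]
[285. 162.] 463 [ 0.6554 -0.1259  0.1197] phi 66.0
[281. 262.] 110 [ 0.6567 -0.167   0.1569] phi 12.0
[259. 265.] 108 [ 0.6459 -0.171   0.1487] phi 10.0
[303. 272.] 223 [ 0.6671 -0.1707  0.1566] phi 9.0
[257. 278.] 99 [ 0.6467 -0.1714  0.1572] phi 8.0
```

The sleeve springs back to about 2.79 every time, which is its natural rest and past the firm-grip angle. I'll rise clear for the last check.

Request:
move_arm(
  rows=[
    [[0.002, 0, -0.03], [0, 0, 0], 0.0],
    [[0.008, 0, -0.07], [0, 0, 0], 0.0],
    [[0.02, 0, -0.11], [0, 0, 0], 0.0],
    [[0.04, 0, -0.13], [0, 0, 0], 0.0],
    [[0.04, 0, -0.13], [0, 0, 0], 0.0],
  ],
)

```text
clock: 27.9
tcp_pos: [0.663, -0.1407, 0.2664]
orientation: [-2.129, -2.219, -0.006]
ft_force: [0.3, -0.1, 0.2]
gripper_width: -0.0003
```

```bash
python3 -c "
from h import *
st(); cam('scene','scene50.png'); cam('side'); cam('wrist','wrist50.png')"; sed -i 's/bit36/bit50/' chk.py; python3 chk.py | grep -E "scene|side"
```

```text
t 27.9 tcp [ 0.663  -0.1407  0.2664] yaw 92.31 zax [-0.045  0.049 -0.998] w -0.0003 F [ 0.3 -0.1  0.2] q [-0.47  0.59  1.05  1.29 -0.52  1.6   0.56]
scene [([381.0, 186.0], 21), ([385.6, 213.1], 15)]
side [([341.2, 206.6], 16), ([359.8, 222.5], 13), ([360.8, 257.6], 17)]
```

View pics/bit50.png

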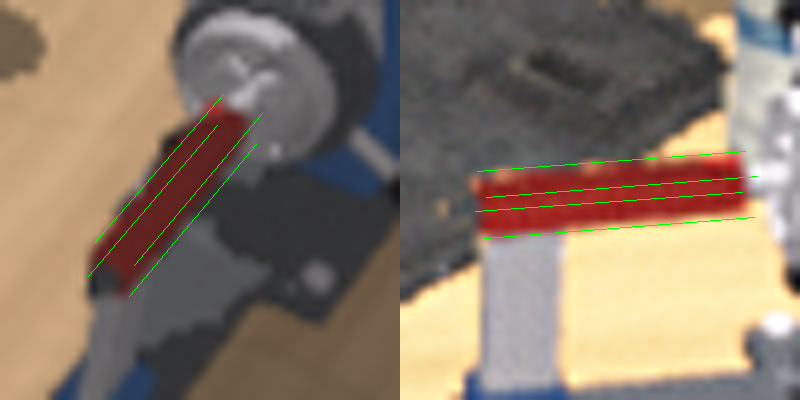

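View pics/scene50.png

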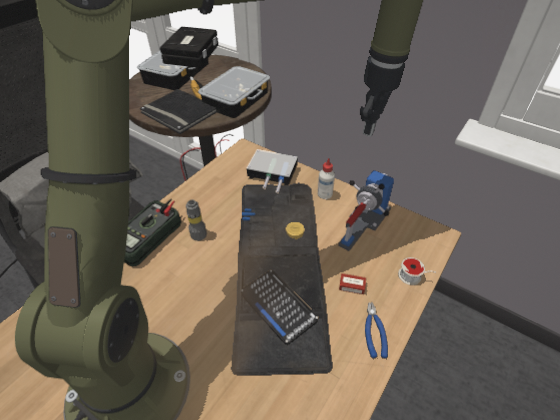

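The bit sits along the chuck axis, matching the fully inserted model to about a pixel. The bystanders and the other two bits are where they were, and the arm is clear. I'll hand in.

```bash
python3 -c "
from h import *
print(robot.hand_in()); st()"
```

```text
the job is handed in; nothing more can be done
None
the job is handed in; nothing more can be done
```

I loaded the red bit in the chuck, tightened the sleeve and handed the job in at about 28 s. No verdict was reported.

**What I did**
- I drew the bit straight out by its shank and laid it on bare table.
- I took it again by its body and slid it over the rest until it met the bore's bottom. The bottom pushed back with about 5 N, within 1.5 mm of where I expected it.
- I turned the sleeve to its end stop; it took 23 N without moving further.

**What went wrong on the way**
- Pinching a knob slipped off twice after part of the turn. I finished by pushing the knobs with shut fingers.
- After release the sleeve springs back from the stop (2.95). It rests at about 2.76 in the scene and side views, and about 2.79 in the wrist view. That is only just past the firm-grip angle of about 2.75. A second, harder push ended the same.

**Last checks**
- In both the scene and side views the bit lies along the chuck axis, matching a fully inserted bit to about a pixel.
- The other two bits and the bystanders look unmoved, and the robot touches nothing.
- I could not measure the force of the three jaws on the shank; I judged the grip from the sleeve angle alone.

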